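# Hang the cleaning basket on the drying hook

## Robot

A 6-joint arm with a two-finger parallel gripper is mounted at the origin on the work surface. World frame = base frame: x ahead of the robot, y to its left, z up, the work surface at z = 0. Lengths are in m, angles in degrees, forces in N, time in s.
With the tool pointing down it reaches from about 0.35 to 0.85 m from the base axis. Payload 8.1 kg.
Tool frame: the origin (TCP) lies midway between the tips of the shut fingers; the grasp point (between the pads) lies 19 mm behind it; z points along the fingers, y is the direction in which the jaws open and shut (so a half turn about z gives the same grasp; the last joint's range is limited). The gripper opens to 85 mm and grips with 20 to 120 N. Pads are 22 mm wide; open, the fingers measure 114 mm over their backs; the gripper's body (76 mm by 85 mm) begins 54 mm behind the grasp point. The pads swing forward as they close: fully open they stand 13 mm farther back than shut.
Start: joints at [-69.465, 7.471, 85.268, -0, 87.261, -4.893], TCP at [0.258, -0.542, 0.205] pointing down, gripper open.
Joint ranges: [-169.43, 169.43], [-51.17, 129.36], [1.28, 143.12], [-76.62, 256.62], [0, 156.53], [-152.29, 152.29]. Speed limits (degrees/s): [136.94, 136.94, 159.86, 180, 180, 180].

## Interface

Orientations are given as a 3x3 rotation matrix whose columns are the frame's x, y, z axes.
In Python, from plant import arm, cams gives the robot as it stands.
- The arm moves only by the shell command python3 -m crank 'ROWS' [FORCE]. ROWS is JSON, a list that holds one entry, the list of rows, each a list of 7 numbers: the turn, a rotation vector about the tool's x, y, z in degrees, then the shift along the tool's x, y, z in cm, then the gripper command: -1 is shut, 1 is fully open, values between are in proportion. In form: [[[ax, ay, az, tx, ty, tz, fingers], ...]]. A call has exactly 8 rows; each row is the pose to reach, as a shift and turn from the pose measured when the call began, along the tool's axes at that moment; what a row does not reach only later rows make up. A row lasts 1/10 s, in which the tool goes at most 50 mm and 8.59 degrees, less where a joint would pass 70% of its speed; a pose out of reach is approached as far as the arm can. A call with a gripper value outside its range is refused whole. The fingers move at their own pace and stop on an object; FORCE is the grip in N (left out, the last holds). Time passes only in rows, so rows that repeat a pose let the fingers close, or fill a call up. It gives the time, the measured TCP pose, the force and the opening at its end, in the units of the state.
- arm.state(): the state, without advancing time (a new reading comes with each control period).
- cams.snapshot(name): name is "side" or "top" or "wrist"; returns the picture (480x640x3 uint8, blue, green, red); there is no depth.
- cams.camera_info(name): a dict with "intrinsics" (3x3 intrinsics, pixels), "k1" (the pictures are not rectified: a ray, as slopes to the right and down, at radius r is drawn at 1 + k1 r^2 times it, then the intrinsics apply), "R" (3x3) and "t" (3): a world point X has camera coordinates R X + t. Camera axes: x right, y down, z forward; pixel columns grow to the right and rows downward; lengths in m; the calibration is good to about 2 mm. A picture is of the moment at which its call begins: read the wrist's pose just before it. camera_info takes no time and is no camera call; for the wrist camera it gives the pose at the moment of the call.
- arm.job_done(): hands the job in, once; it reports no verdict.
The state is a dict: "clock": time; "qpos": joint angles; "qd": joint speeds; "joint_torque": joint torques, N m; "position": TCP position; "tool_rot": TCP orientation; "force": force on the tool from outside, world axes, zero at the start; "wrist_torque": the same for the moment, N m; "width": finger opening in m.
Only numpy, scipy, OpenCV 4.12 (cv2) and the standard library are available. Lean on these libraries where they do the work, as an engineer would, in place of code of your own. Each camera call takes 0.05 s, during which the arm holds its last target. There are 200 camera calls.

## Task

Lift the wire basket out of the ultrasonic cleaner by its handle, stand it upright on the drip tray and let go of it. Then take it again another way, by the rim for instance, so that the middle of the handle is free, and hang it by the handle on the hook of the drying stand to drip dry, with the washed sprockets still in it. Do not drop it, and leave the other things on the bench where they are.

Things in the scene. Friction and masses are not known exactly. Their poses are not given: they have to be found in the camera images.
- basket_mid (a point): Open rectangular steel wire basket with a rigid arched handle; body 150 mm long (its x), 90 mm wide (its y), 66 mm high, about 0.26 kg, symmetrical both ways. Point: centre of the body, 33 mm above its underside; z up. At the start it stands in the tank of the cleaner, where only the handle can be got hold of.
- basket_rim (a point): Solid rim round the top of the basket, 9 mm thick and 16 mm high, its outside 150 by 90 mm. Point: centre of the opening, level with the rim's top, 66 mm above the basket's underside; axes as the basket's. The mesh walls below the rim are 4 mm thick, under its middle; the floor is 4 mm thick.
- handle_bar (a point): Level top bar of the basket's handle: round, 14 mm thick, 44 mm long along the basket's y. Point: centre of the bar on its axis, 154 mm above the basket's underside, 88 mm above the rim, over the basket's middle. From its ends 8 mm legs slope out to 80 mm apart 43 mm lower, then run down to the middles of the long sides. It does not fold.
- sprockets_mid (a point): Washed sprocket cluster, steel, 61 mm across and 20 mm high, about 0.12 kg, lying loose and flat on the basket's floor. Point: its centre, 10 mm above its underside.
- tank_top (a point): Ultrasonic cleaner, fixed steel box 250 mm wide (its y), 170 mm deep (its x, knobs on the -x side), 160 mm high, empty of liquid. Point: middle of the tank's opening, level with the top; opening 164 mm (y) by 104 mm (x), 80 mm deep. The basket stands in it lengthways along y with 4 to 10 mm play, rim 14 mm below the top: lift it straight up at least 80 mm.
- tray_floor (a point): Drip tray, fixed flat grey plastic tray 330 mm long (its x) by 220 mm wide (its y) with a lip 16 mm high. Point: centre of the upper side of its floor, 4 mm above the bench; z up. It lies in front of the drying stand, whose hook reaches over its far half (+x).
- hook_seat (a point): Hook of the drying stand, fixed, 10 mm round steel bar. Point: middle of the top of the seat, where the handle bar must rest, 255 mm above the bench; z up. The hook points to -x over the tray. The seat is flat for 15 mm to either side along x; at +x the bar then slopes up 12 mm and runs level to an upright post 18 mm thick, 140 mm from the point, 295 mm high.
- hook_tip (a point): Upturned end of the hook. Point: centre of the bar's round end (10 mm thick), 28 mm from the seat's middle towards -x, 12 mm above the top of the seat, so its top is 17 mm above the seat. The handle bar must pass over it.
- degreaser_mid (a point): Bystander: white bottle 66 mm across, 180 mm high, standing. Point: its centre, half-way up.
- lube_mid (a point): Bystander: small grey bottle 40 mm across, 110 mm high, standing. Point: its centre, half-way up.
- wrench_grip (a point): Bystander: flat steel wrench 170 mm long, lying. Point: on its handle.
- driver_grip (a point): Bystander: screwdriver 190 mm long, lying. Point: on its handle.
- crank_mid (a point): Bystander: aluminium bicycle crank arm about 205 mm long and 18 mm high, lying. Point: its centre.
- pedal_mid (a point): Bystander: black bicycle pedal 65 by 90 by 22 mm, lying. Point: its centre.
Not all that is in view belongs to the job. What is shaped like the part that bears basket_mid but pink is not meant.

How it is judged:
By the outcome, as a careful person would: the job done as asked, in the order asked, and still so for the second after the job is handed in, with the robot touching nothing.
It also fails if it takes over 61 s, if anything falls off the work surface, if the arm or the gripper's body presses on something with over 40 N, if the wrist force passes 120 N, or if a joint passes its speed limit or range.

## Working session

There is one attempt and no reset: what is moved stays moved. The work goes in short steps, Python scripts to look and compute and a shell command to move; the robot and the scene stay as the last step left them, time stands still between calls to the robot, and variables do not carry over. Pictures are saved under pics/ and viewed, about 8 in all and at most 12, crops included, and the job is handed in when it is done.

```bash
mkdir -p pics; ls; python3 - <<'E'
from plant import arm,cams
import cv2,json
s=arm.state();print(s['clock'],s['position'],s['tool_rot'],s['width'],s['force'])
for n in("side","top","wrist"):
    i=cams.camera_info(n);print(n,i)
    cv2.imwrite(f"pics/{n}0.png",cams.snapshot(n))
E
```

```text
pics
0.0 [ 0.25742877 -0.5413155   0.20376161] [[ 9.03137813e-01  4.29350304e-01 -6.37374848e-04]
 [ 4.29350750e-01 -9.03136235e-01  1.69552813e-03]
 [ 1.52339198e-04 -1.80495294e-03 -9.99998359e-01]] 0.08545576532682818 [-0.12119117  0.17035178  0.46249268]
side {'intrinsics': array([[465.47388631,   0.        , 317.74736625],
       [  0.        , 465.47388631, 241.24301537],
       [  0.        ,   0.        ,   1.        ]]), 'k1': -0.11743562763695932, 'R': array([[-0.72426791, -0.68949065,  0.00621634],
       [-0.48780304,  0.50599394, -0.71134965],
       [ 0.4873235 , -0.51824008, -0.7028108 ]]), 't': array([0.34277605, 0.40046752, 1.00162774])}
top {'intrinsics': array([[622.58119373,   0.        , 320.41303697],
       [  0.        , 622.58119373, 233.97859968],
       [  0.        ,   0.        ,   1.        ]]), 'k1': 0.048986581541522606, 'R': array([[-2.66595951e-02, -9.99644522e-01,  3.07737060e-04],
       [-9.92997736e-01,  2.64468875e-02, -1.15134957e-01],
       [ 1.15085891e-01, -3.37503355e-03, -9.93349811e-01]]), 't': array([-0.00378087,  0.54971538,  1.62975445])}
wrist {'intrinsics': array([[397.01487884,   0.        , 316.33297468],
       [  0.        , 397.01487884, 243.96769335],
       [  0.        ,   0.        ,   1.        ]]), 'k1': -0.05095673327777211, 'R': array([[ 4.28709681e-01, -9.03442080e-01, -6.46624514e-04],
       [-8.60813531e-01, -4.08698240e-01,  3.03258658e-01],
       [-2.74240907e-01, -1.29453299e-01, -9.52908059e-01]]), 't': array([-0.59902096, -0.03914112,  0.37908883])}
```

View pics/top0.png

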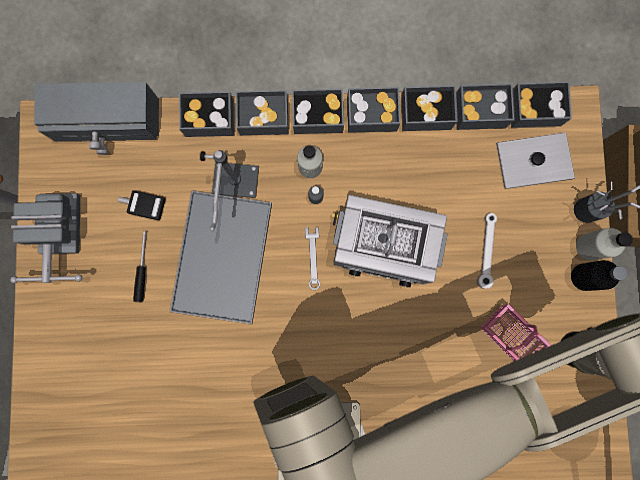

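View pics/side0.png

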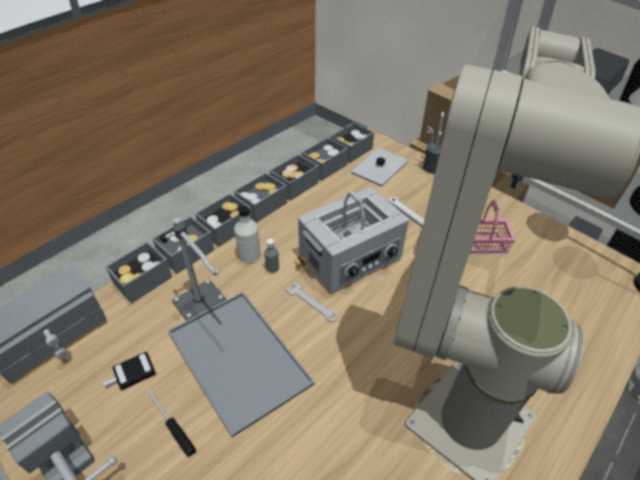

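Top: cleaner at about (390,238), tray about (222,257), hook running (212,230) to the post (218,160). Side: handle about (352,212), hook about (205,258). I'll magnify both.

```bash
cat > h.py <<'E'
import numpy as np,cv2
from plant import arm,cams
def ray(i,p):
    K=i['intrinsics'];u=cv2.undistortPoints(np.array([[p]],float),K,np.array([i['k1'],0,0,0.]))[0,0]
    return -i['R'].T@i['t'], i['R'].T@np.array([u[0],u[1],1])
def plane(i,p,z):
    c,d=ray(i,p);return c+d*(z-c[2])/d[2]
def tri(i,p,j,q):
    c,d=ray(i,p);e,f=ray(j,q);s=np.linalg.lstsq(np.c_[d,-f],e-c,rcond=None)[0]
    a,b=c+s[0]*d,e+s[1]*f;return (a+b)/2,np.linalg.norm(a-b)
def px(i,X):
    r=cv2.Rodrigues(i['R'])[0];return cv2.projectPoints(np.array([X],float),r,i['t'],i['intrinsics'],np.array([i['k1'],0,0,0.]))[0][0,0]
E
python3 - <<'E'
import cv2,numpy as np
def c(f,x,y,w,h):
    a=cv2.imread(f"pics/{f}.png")[y:y+h,x:x+w];return cv2.resize(a,(400,300),interpolation=cv2.INTER_CUBIC)
m=np.vstack([np.hstack([c("top0",325,186,133,100),c("top0",180,145,133,100)]),np.hstack([c("side0",290,180,133,100),c("side0",150,210,133,100)])])
cv2.imwrite("pics/m1.png",m)
E
```

```text
(no output)
```

View pics/m1.png

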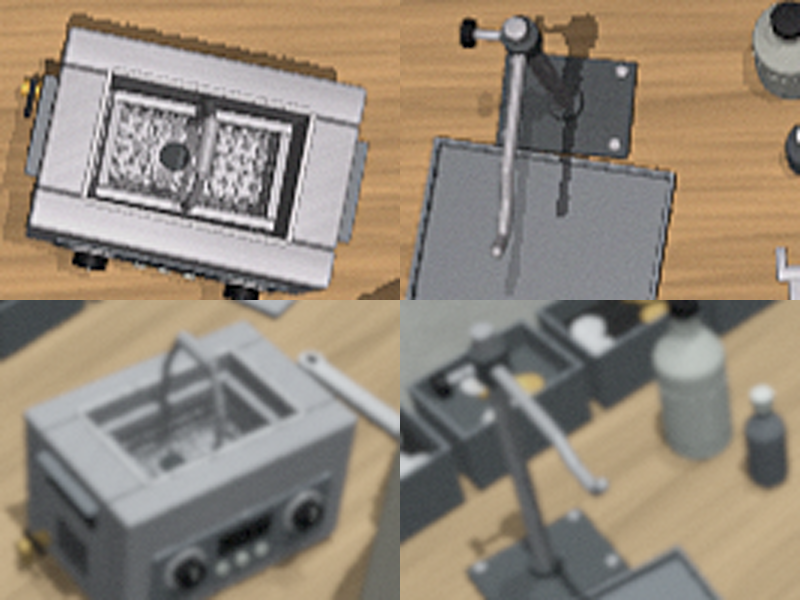

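```bash
python3 - <<'E'
from h import *
np.set_printoptions(precision=4,suppress=True)
t=cams.camera_info("top");s=cams.camera_info("side");k=1/3.0075
T=lambda x,y:(325+x*k,186+y*k); H=lambda x,y:(180+x*k,145+y*k)
S=lambda x,y:(290+x*k,180+y*k); G=lambda x,y:(150+x*k,210+y*k)
c=[plane(t,T(*p),.16) for p in [(112,75),(313,115),(292,240),(92,198)]]
print("tank",np.mean(c,0),[np.linalg.norm(c[i]-c[i-1]) for i in range(4)])
d=c[0]+c[3]-c[1]-c[2];print("tank long dir deg",np.degrees(np.arctan2(d[1],d[0])))
print("bar",plane(t,T(206,147),.234),tri(t,T(206,147),s,S(194,42)))
r=[plane(t,T(*p),.146) for p in [(118,95),(292,128),(272,225),(105,195)]];print("rim",np.mean(r,0),[np.linalg.norm(r[i]-r[i-1]) for i in range(4)])
d=r[0]+r[3]-r[1]-r[2];print(np.degrees(np.arctan2(d[1],d[0])))
print("tip",plane(t,H(97,250),.267),tri(t,H(97,250),s,G(198,188)))
a=plane(t,H(97,250),.267);b=plane(t,H(113,70),.267);d=a-b;print("hook dir",np.degrees(np.arctan2(d[1],d[0])),np.linalg.norm(d))
c=[plane(t,p,.016) for p in [(192,192),(271,203),(252,323),(172,312)]]
print("tray",c,np.mean(c,0),[np.linalg.norm(c[i]-c[i-1]) for i in range(4)])
d=c[0]+c[1]-c[2]-c[3];print(np.degrees(np.arctan2(d[1],d[0])))
for n,p,z in [("degr",(311,150),.18),("lube",(316,188),.11)]: print(n,plane(t,p,z))
E
```

```text
tank [ 0.5196 -0.1941  0.16  ] [np.float64(0.10284418654035726), np.float64(0.16750029808143402), np.float64(0.10418942446907876), np.float64(0.16573230228256525)]
tank long dir deg 76.81151847193479
bar [ 0.5193 -0.1886  0.234 ] (array([ 0.5203, -0.1862,  0.2424]), np.float64(0.00473955252060246))
rim [ 0.5181 -0.1911  0.146 ] [np.float64(0.08389513077773807), np.float64(0.14596883016940593), np.float64(0.08221102679052186), np.float64(0.13901596540146535)]
77.91385287681491
tip [0.5422 0.2293 0.267 ] (array([0.5443, 0.2318, 0.2629]), np.float64(0.004563342848584358))
hook dir 174.52867035436296 0.13978886086971434
tray [array([0.6749, 0.3262, 0.016 ]), array([0.6392, 0.1131, 0.016 ]), array([0.319 , 0.1688, 0.016 ]), array([0.3539, 0.3797, 0.016 ])] [0.4968 0.2469 0.016 ] [np.float64(0.32543563816112675), np.float64(0.21612170362799435), np.float64(0.3250482847347547), np.float64(0.21372643573388722)]
-9.663165556366204
degr [ 0.7412 -0.0003  0.18  ]
lube [ 0.6593 -0.01    0.11  ]
```

```bash
python3 -m crank '[[[0,0,0,0,0,-5,1],[0,0,0,0,0,-10,1],[0,0,8,5,-2.5,-12,1],[0,0,16,9,-5,-12,1],[0,0,24,14,-7.5,-12,1],[0,0,30,18,-10,-12,1],[0,0,38,23,-12,-12,1],[0,0,38,27,-14.5,-12,1]]]' 60
```

```text
clock: 0.95
position: [0.4321, -0.3044, 0.3239]
tool_rot: [[0.975, -0.223, -0.001], [-0.223, -0.975, 0.001], [-0.001, -0.001, -1.0]]
force: [0.7, -0.4, -0.2]
width: 0.0852
```

```bash
python3 -m crank '[[[0,0,0,2,-4.5,0,1],[0,0,0,4,-9,0,1],[0,0,0,6,-13.4,0,1],[0,0,0,6,-13.4,0,1],[0,0,0,6,-13.4,0,1],[0,0,0,6,-13.4,0,1],[0,0,0,6,-13.4,0,1],[0,0,0,6,-13.4,0,1]]]'
python3 - <<'E'
from h import *
i=cams.camera_info("wrist");s=arm.state();cv2.imwrite("pics/w1.png",cams.snapshot("wrist"))
c=-i['R'].T@i['t'];print("cam in tool",s['tool_rot'].T@(c-s['position']),s['position'])
import pickle;pickle.dump((i,s),open("w1.pkl","wb"))
E
```

```text
clock: 1.75
position: [0.5199, -0.1883, 0.3241]
tool_rot: [[0.974, -0.225, -0.001], [-0.225, -0.974, 0.001], [-0.001, -0.001, -1.0]]
force: [0.1, 0.6, 0.8]
width: 0.0854
cam in tool [ 7.70105610e-02 -4.01863313e-05 -1.68883743e-01] [ 0.51991874 -0.18829018  0.32407875]
```

View pics/w1.png

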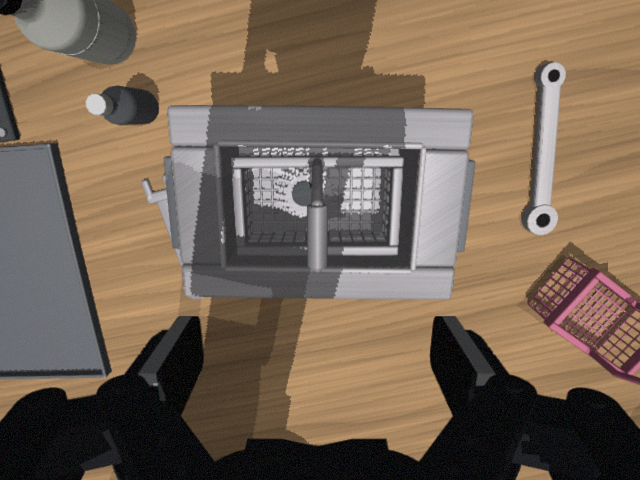

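Wrist: the bar runs (317,205)–(317,270), parallel to the tool's x; the rim is (235,158)–(403,254).

```bash
python3 - <<'E'
from h import *
import pickle
i,s=pickle.load(open("w1.pkl","rb"))
for p,z in [((317,206),.241),((317,269),.234),((317,238),.24),((235,158),.146),((403,158),.146),((400,254),.146),((240,254),.146)]:
    P=plane(i,p,z);print(P, "tool cm",100*s['tool_rot'].T@(P-s['position']))
E
```

```text
[ 0.54189365 -0.19386011  0.241     ] tool cm [2.27351861 0.05798467 8.30588684]
[ 0.49673444 -0.18344394  0.234     ] tool cm [-2.36037592  0.05872381  9.00982638]
[ 0.52054198 -0.18893176  0.24      ] tool cm [0.0822977  0.0577404  8.40775015]
[ 0.57893814 -0.13004549  0.146     ] tool cm [ 4.45706484 -6.98235089 17.81176918]
[ 0.5463251  -0.27108254  0.146     ] tool cm [ 4.44894611  7.49350129 17.79588302]
[ 0.46043101 -0.25412119  0.146     ] tool cm [-4.30191937  7.77120108 17.80301799]
[ 0.49384504 -0.10970325  0.146     ] tool cm [-4.29173481 -7.052092   17.81928385]
```

```bash
python3 -m crank '[[[0,0,0,0,0.1,4,1],[0,0,0,0,0.1,7.5,1],[0,0,0,0,0.1,10,1],[0,0,0,0,0.1,10.9,1],[0,0,0,0,0.1,10.9,1],[0,0,0,0,0.1,10.9,0],[0,0,0,0,0.1,10.9,-1],[0,0,0,0,0.1,10.9,-1]]]' 60; python3 -m crank '[[[0,0,0,0,0,0,-1],[0,0,0,0,0,0,-1],[0,0,0,0,0,0,-1],[0,0,0,0,0,0,-1],[0,0,0,0,0,0,-1],[0,0,0,0,0,-0.5,-1],[0,0,0,0,0,-1,-1],[0,0,0,0,0,-2,-1]]]'
```

```text
clock: 2.6
position: [0.5206, -0.1894, 0.2169]
tool_rot: [[0.974, -0.225, 0.002], [-0.225, -0.974, 0.0], [0.002, -0.001, -1.0]]
force: [-0.8, -0.1, 0.4]
width: 0.0439
clock: 3.4
position: [0.5202, -0.1893, 0.237]
tool_rot: [[0.974, -0.225, 0.001], [-0.225, -0.974, 0.0], [0.001, -0.001, -1.0]]
force: [-0.2, -0.1, -0.9]
width: 0.0
```

```bash
python3 - <<'E'
from h import *
i=cams.camera_info("wrist");s=arm.state();w=cams.snapshot("wrist");sd=cams.snapshot("side")
cv2.imwrite("pics/w2.png",np.hstack([cv2.resize(w,(400,300)),cv2.resize(sd[150:300,280:480],(400,300))]))
cv2.imwrite("pics/w2raw.png",w);cv2.imwrite("pics/s2raw.png",sd)
import pickle;pickle.dump((i,s),open("w2.pkl","wb"));print(s['width'],s['position'])
E
```

```text
2.7134650869105836e-05 [ 0.52022248 -0.18931953  0.23697723]
```

View pics/w2.png

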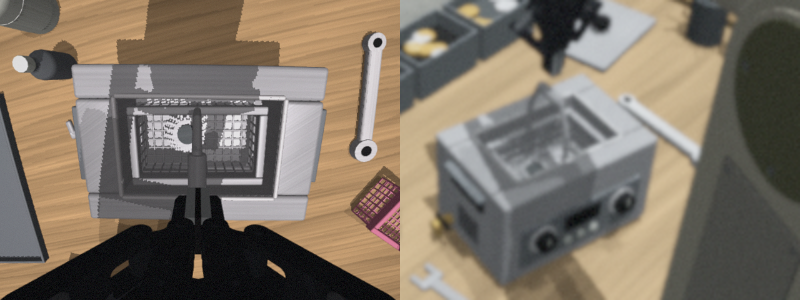

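```bash
python3 - <<'E'
from h import *
import pickle
i,s=pickle.load(open("w2.pkl","rb"));j=cams.camera_info("side");t=cams.camera_info("top")
P=s['position'];print("tip side px",px(j,P),"wrist",px(i,P))
for z in (.215,.225,.234): print(z,px(j,[.5205,-.189,z]),px(j,[.542,-.194,z]),px(j,[.499,-.184,z]))
w=cv2.imread("pics/w2raw.png");sd=cv2.imread("pics/s2raw.png")
cv2.imwrite("pics/m3.png",np.hstack([cv2.resize(w[200:400,220:420],(400,400),interpolation=2),cv2.resize(sd[170:250,320:400],(400,400),interpolation=2)]))
E
```

```text
tip side px [356.1127956  195.17965762] wrist [316.25738167 291.93519484]
0.215 [355.41796486 201.80876809] [350.37573351 197.25514659] [360.5689524  206.46442305]
0.225 [355.65821855 198.81683059] [350.5843305  194.27040881] [360.84232138 203.46600305]
0.234 [355.87648759 196.09497569] [350.77381439 191.55553221] [361.09071033 200.73781229]
```

View pics/m3.png

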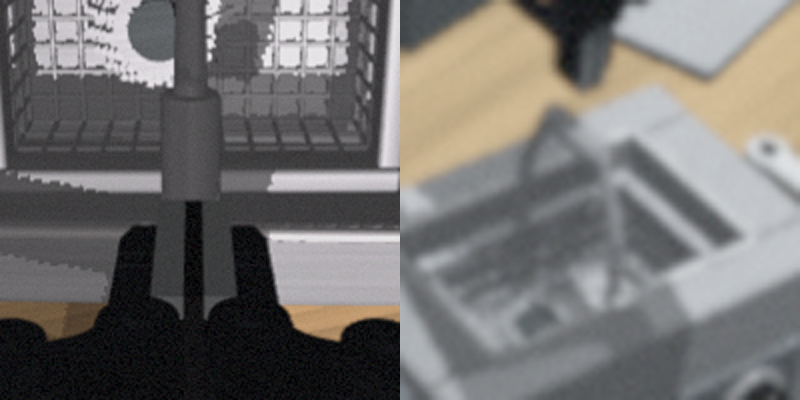

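```bash
python3 - <<'E'
from h import *
import pickle
i,s=pickle.load(open("w2.pkl","rb"));j=cams.camera_info("side")
P=s['position'];R=s['tool_rot']
for z in (0,-.01,-.02,-.03):
    print(z,[px(i,P+R@np.array([x,0,z])) for x in(.011,0,-.011)],[px(j,P+R@np.array([x,0,z])) for x in(.011,-.011)])
E
```

```text
0 [array([316.23817948, 269.84532656]), array([316.25738167, 291.93519484]), array([316.27590008, 313.19788316])] [array([353.54405841, 192.90573538]), array([358.70934733, 197.47924617])]
-0.01 [array([316.25301035, 278.28908678]), array([316.27297337, 301.40616294]), array([316.29217722, 323.60233658])] [array([353.77860592, 189.84344891]), array([358.97710115, 194.40894114])]
-0.02 [array([316.26958529, 287.72143734]), array([316.29035505, 311.95793984]), array([316.31027788, 335.16350646])] [array([354.01548171, 186.74632126]), array([359.24755161, 191.30317329])]
-0.03 [array([316.28822771, 298.32481439]), array([316.30984919, 323.78394025]), array([316.33052093, 348.08191789])] [array([354.25471129, 183.61385643]), array([359.52072898, 188.16142734])]
```

The reported TCP lies about 25 mm below the fingertips I see, both from the side and on the wrist camera, so the fingers closed just above the bar. The bar itself is where expected, at z 0.234. I'll open and go lower.

```bash
python3 -m crank '[[[0,0,0,0,0,-1,1],[0,0,0,0,0,-1,1],[0,0,0,0,0,-1,1],[0,0,0,0,0,-1,1],[0,0,0,0,0,-1,1],[0,0,0,0,0,-1,1],[0,0,0,0,0,1,1],[0,0,0,0,0,3,1]]]'; python3 -m crank '[[[0,0,0,0,0,1.7,1],[0,0,0,0,0,1.7,1],[0,0,0,0,0,1.7,-1],[0,0,0,0,0,1.7,-1],[0,0,0,0,0,1.7,-1],[0,0,0,0,0,1.7,-1],[0,0,0,0,0,1.7,-1],[0,0,0,0,0,1.7,-1]]]' 60
```

```text
clock: 4.3
position: [0.5221, -0.1902, 0.2095]
tool_rot: [[0.974, -0.225, 0.007], [-0.225, -0.974, -0.002], [0.007, 0.001, -1.0]]
force: [0.1, 0.0, -0.2]
width: 0.0853
clock: 5.1
position: [0.5227, -0.1899, 0.1931]
tool_rot: [[0.974, -0.224, 0.008], [-0.224, -0.975, -0.002], [0.008, 0.0, -1.0]]
force: [0.9, 3.2, 3.0]
width: 0.0117
```

```bash
python3 -m crank '[[[0,0,0,0,0,0,-1],[0,0,0,0,0,-0.5,-1],[0,0,0,0,0,-1.5,-1],[0,0,0,0,0,-3,-1],[0,0,0,0,0,-5,-1],[0,0,0,0,0,-7,-1],[0,0,0,0,0,-9,-1],[0,0,0,0,0,-11,-1]]]' 80;  python3 -m crank '[[[0,0,0,0,0,-1,-1],[0,0,0,0,0,-2,-1],[0,0,0,0,0,-2,-1],[0,0,0,0,0,-2,-1],[0,0,0,0,0,-2,-1],[0,0,0,0,0,-2,-1],[0,0,0,0,0,-2,-1],[0,0,0,0,0,-2,-1]]]'
python3 - <<'E'
from h import *
s=arm.state();i=cams.camera_info("wrist")
w=cams.snapshot("wrist");sd=cams.snapshot("side")
cv2.imwrite("pics/w4.png",np.hstack([cv2.resize(w,(400,300)),cv2.resize(sd[100:300,200:467],(400,300))]))
print(s['force'],s['width'],s['position'])
E
```

```text
clock: 5.9
position: [0.5219, -0.1898, 0.3053]
tool_rot: [[0.974, -0.224, 0.009], [-0.224, -0.974, -0.002], [0.009, 0.0, -1.0]]
force: [0.7, -0.8, -4.7]
width: 0.0115
clock: 6.7
position: [0.5216, -0.1897, 0.3249]
tool_rot: [[0.974, -0.224, 0.008], [-0.224, -0.974, -0.002], [0.008, 0.0, -1.0]]
force: [-0.0, -0.5, -4.5]
width: 0.0113
[-0.02045532 -0.4783333  -4.47987972] 0.01132921710238565 [ 0.52156871 -0.18971028  0.32492304]
```

View pics/w4.png

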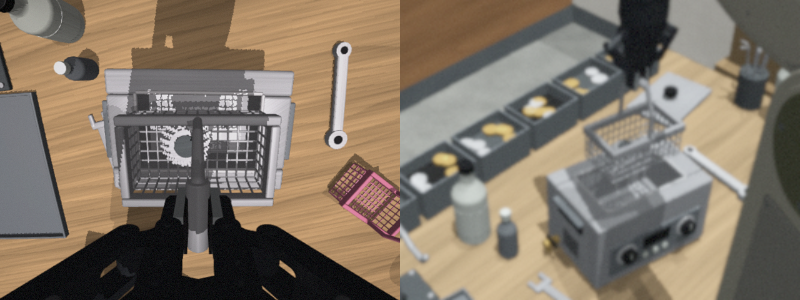

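Basket is out with the sprockets in it; wrist shows it level. Carrying it over to the tray, turning it +97°.

```bash
python3 -m crank '[[[0,0,-5,-0.5,-1.5,0,-1],[0,0,-11,-1.5,-4,0,-1],[0,0,-17,-2.5,-6.5,0,-1],[0,0,-24,-4,-9.5,0,-1],[0,0,-31,-5,-12.5,0,-1],[0,0,-38,-6.5,-16,0,-1],[0,0,-44,-7.5,-18.5,0,-1],[0,0,-48,-8,-20,0,-1]]]' 
```

```text
clock: 7.6
position: [0.4881, 0.0252, 0.3248]
tool_rot: [[0.815, 0.579, 0.009], [0.579, -0.815, -0.002], [0.006, 0.007, -1.0]]
force: [-0.9, -0.1, -3.5]
width: 0.0115
```

```bash
python3 -m crank '[[[0,0,-7,1.4,-2.8,0,-1],[0,0,-14,2.8,-5.6,0,-1],[0,0,-21,4.2,-8.4,0,-1],[0,0,-28,5.6,-11.2,0,-1],[0,0,-35,7,-14,0,-1],[0,0,-42,8.2,-16.5,0,-1],[0,0,-47,9.2,-18.5,0,-1],[0,0,-49,9.6,-19.3,0,-1]]]';python3 -m crank '[[[0,0,0,0,0,3,-1],[0,0,0,0,0,6,-1],[0,0,0,0,0,9,-1],[0,0,0,0,0,11,-1],[0,0,0,0,0,13,-1],[0,0,0,0,0,14.5,-1],[0,0,0,0,0,15.5,-1],[0,0,0,0,0,15.5,-1]]]'
python3 - <<'E'
from h import *
np.set_printoptions(precision=3,suppress=True)
import pickle
i=cams.camera_info("wrist");s=arm.state();w=cams.snapshot("wrist");t=cams.snapshot("top");d=cams.snapshot("side")
pickle.dump((i,s),open("w5.pkl","wb"))
z=lambda a:cv2.resize(a,(400,300),interpolation=2)
cv2.imwrite("pics/w5.png",w);cv2.imwrite("pics/m5.png",np.vstack([np.hstack([z(w),z(t[145:325,150:390])]),np.hstack([z(d[200:425,100:400]),z(t[145:245,160:293])])]))
E
```

```text
clock: 8.4
position: [0.4538, 0.2394, 0.324]
tool_rot: [[0.094, 0.996, 0.008], [0.996, -0.094, -0.002], [-0.001, 0.008, -1.0]]
force: [-1.7, -0.4, -4.6]
width: 0.0114
clock: 9.2
position: [0.4544, 0.2387, 0.1676]
tool_rot: [[0.095, 0.995, 0.006], [0.996, -0.095, -0.003], [-0.002, 0.006, -1.0]]
force: [0.1, -1.0, -3.8]
width: 0.0113
```

View pics/m5.png

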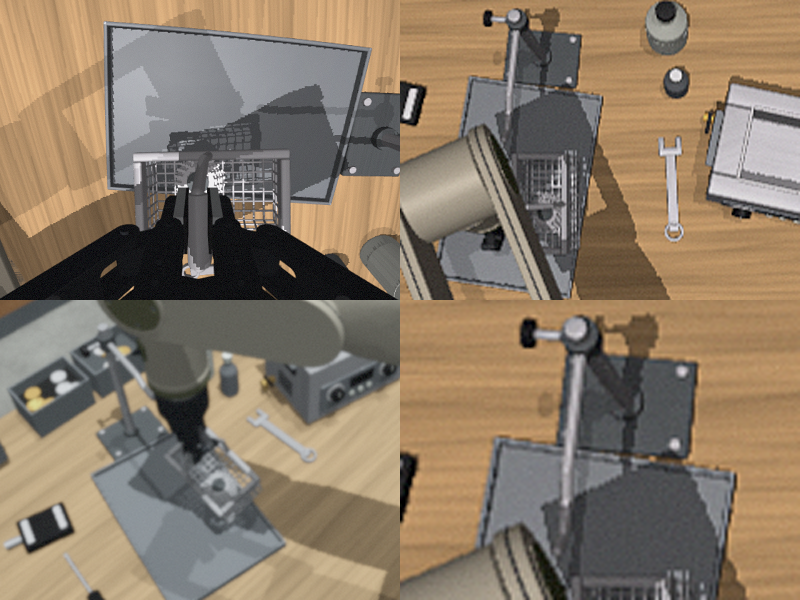

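Panels: the basket hangs level over the tray but seems closer to its right edge than intended (top view about px (237,274)). Checking before I lower it.

```bash
python3 - <<'E'
from h import *
np.set_printoptions(precision=4,suppress=True)
import pickle
i,s=pickle.load(open("w5.pkl","rb"));t=cams.camera_info("top")
print("rim far edge",[plane(i,np.array(p)*1.6,.121) for p in[(133,155),(290,152)]])
print("tray corners",[plane(i,np.array(p)*1.6,.018) for p in[(105,22),(370,48),(330,203),(110,188)]])
T=lambda x,y:(150+x*.6,145+y*.6)
print("tray top",[plane(t,T(*p),.018) for p in[(70,78),(202,95),(168,298),(42,280)]])
print("basket right rim",[plane(t,T(*p),.121) for p in[(177,152),(170,252)]], "expected basket px",px(t,[.454,.239,.121]))
C=s['position'];R=s['tool_rot']
print([px(t,C+R@np.array([x,y,-.08])+0) for x in(-.045,.045) for y in (-.075,.075)])
E
```

```text
rim far edge [array([0.3957, 0.2509, 0.121 ]), array([0.5395, 0.2397, 0.121 ])]
tray corners [array([0.3596, 0.385 , 0.018 ]), array([0.6765, 0.3283, 0.018 ]), array([0.6392, 0.1176, 0.018 ]), array([0.3235, 0.1739, 0.018 ])]
tray top [array([0.6751, 0.3258, 0.018 ]), array([0.6416, 0.1123, 0.018 ]), array([0.3171, 0.1718, 0.018 ]), array([0.3511, 0.3708, 0.018 ])]
basket right rim [array([0.5378, 0.1439, 0.121 ]), array([0.3875, 0.1565, 0.121 ])] expected basket px [218.6555 270.4394]
[array([226.5015, 301.382 ]), array([232.036 , 236.3259]), array([187.1886, 298.7607]), array([193.1989, 233.706 ])]
```

The rim centre comes out at about (0.465,0.197), some 40 mm off the tool axis along the bar, so the basket may be tilted in the grip. I'll look closely.

```bash
python3 - <<'E'
from h import *
w=cv2.imread("pics/w5.png");d=cams.snapshot("side")
cv2.imwrite("pics/s5.png",d)
cv2.imwrite("pics/m6.png",np.hstack([cv2.resize(w[215:465,190:490],(480,400),interpolation=2),cv2.resize(d[280:400,200:296],(320,400),interpolation=2)]))
j=cams.camera_info("side");s=arm.state();P=s['position'];R=s['tool_rot']
# level basket prediction
for n,X in [("tcp",(0,0,0)),("bar",(0,0,-.041))]+[(f"rim{a}{b}",(a*.045,b*.075,.047)) for a in(-1,1) for b in(-1,1)]: print(n,px(j,P+R@np.array(X)))
E
```

```text
tcp [246.27808697 325.23768551]
bar [244.28911958 313.79251868]
rim-1-1 [285.72651904 348.63344281]
rim-11 [245.59555053 305.94827347]
rim1-1 [251.68962249 372.71944096]
rim11 [212.68092995 326.66958281]
```

View pics/m6.png

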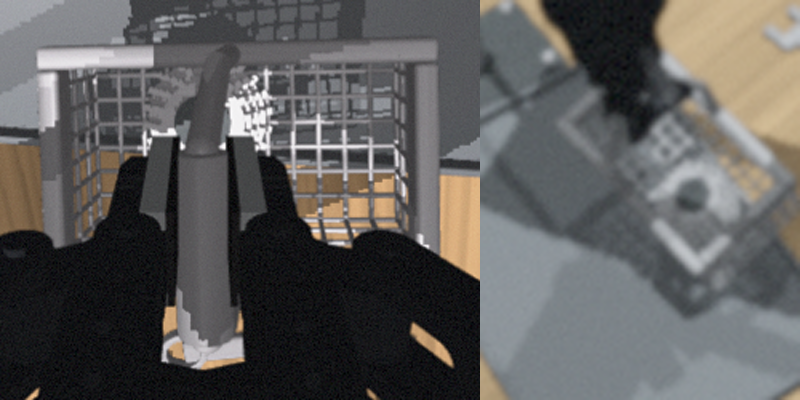

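```bash
python3 - <<'E'
from h import *
np.set_printoptions(precision=4,suppress=True)
import pickle
i,s=pickle.load(open("w5.pkl","rb"));j=cams.camera_info("side");P=s['position'];R=s['tool_rot']
W=lambda x,y:(190+x/1.6,215+y/1.6);D=lambda x,y:(200+(x-480)/3.333,280+y/3.333)
for a,b in[((40,50),(697,272)),((438,45),(565,128))]:
    X,g=tri(i,W(*a),j,D(*b));print("rim corner",X,g,"tool",R.T@(X-P))
for p,dep in[((205,150),.198),((205,340),.143)]:
    c,d=ray(i,W(*p));X=c+d*dep;print("bar end",X,"tool",R.T@(X-P))
print(s['wrist_torque'],s['force'])
E
```

```text
rim corner [0.3933 0.2483 0.1074] 0.0010408533722870508 tool [ 0.0039 -0.0621  0.0598]
rim corner [0.5447 0.2353 0.1061] 0.0015344683067539274 tool [0.0053 0.0899 0.0621]
bar end [0.4535 0.2254 0.1577] tool [-0.0133  0.0003  0.0099]
bar end [0.4513 0.2095 0.2206] tool [-0.0294  0.     -0.053 ]
[0.1341 0.0608 0.0147] [ 0.0508 -1.0369 -3.7989]
```

Triangulating the rim shows the basket tilted about 22° about the jaw axis, toward world -y. The wrist torque agrees, with the centre of mass about 35 mm off axis. I'll turn the tool to level it and re-check.

```bash
python3 -m crank '[[[0,3,0,0,0,0,-1],[0,6,0,0,0,0,-1],[0,9,0,0,0,0,-1],[0,12,0,0,0,0,-1],[0,15,0,0,0,0,-1],[0,18,0,0,0,0,-1],[0,21,0,0,0,0,-1],[0,22,0,0,0,0,-1]]]'
python3 - <<'E'
from h import *
np.set_printoptions(precision=3,suppress=True)
import pickle
s=arm.state();i=cams.camera_info("wrist");w=cams.snapshot("wrist");d=cams.snapshot("side");pickle.dump((i,s),open("w7.pkl","wb"))
cv2.imwrite("pics/w7.png",w);cv2.imwrite("pics/s7.png",d)
print(s['force'],s['wrist_torque'],s['width'],s['tool_rot'])
cv2.imwrite("pics/m7.png",np.hstack([cv2.resize(w[180:480,190:490],(400,400),interpolation=2),cv2.resize(d[260:400,190:330],(400,400),interpolation=2)]))
E
```

```text
clock: 10.2
position: [0.4564, 0.2387, 0.1711]
tool_rot: [[0.084, 0.995, 0.046], [0.923, -0.095, 0.373], [0.375, 0.011, -0.927]]
force: [-0.3, -0.8, -4.2]
width: 0.0112
[-0.303 -0.786 -4.239] [-0.545  0.141 -0.062] 0.01122378899623485 [[ 0.084  0.995  0.046]
 [ 0.923 -0.095  0.373]
 [ 0.375  0.011 -0.927]]
```

View pics/m7.png

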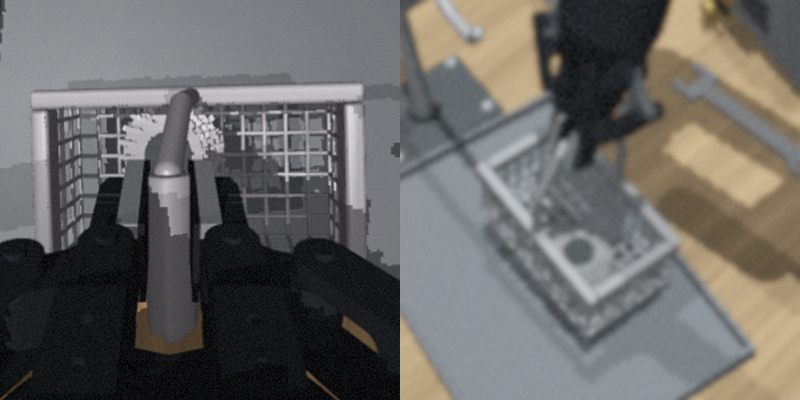

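```bash
python3 - <<'E'
from h import *
np.set_printoptions(precision=4,suppress=True)
import pickle
i,s=pickle.load(open("w7.pkl","rb"));j=cams.camera_info("side");P=s['position'];R=s['tool_rot']
W=lambda x,y:(190+x*.75,180+y*.75);D=lambda x,y:(190+(x-400)*.35,260+y*.35)
A,g=tri(i,W(33,95),j,D(592,303));B,h=tri(i,W(363,90),j,D(483,165));print(A,g,B,h,np.linalg.norm(A-B))
r=D(678,240)
for z in (A[2]-.02,A[2],A[2]+.02):
    C=plane(j,r,z);print(z,C,np.linalg.norm(C-A),"angle",np.degrees(np.arccos((C-A)@(B-A)/np.linalg.norm(C-A)/np.linalg.norm(B-A))))
print("bar est",P+R@[-.003,0,-.041])
E
```

```text
[0.396  0.2679 0.1094] 0.0012786455078067618 [0.5424 0.2538 0.1285] 0.0019619443565725534 0.1484013971076783
0.08935478108151333 [0.4    0.1772 0.0894] 0.09296894265889098 angle 83.78682413780379
0.10935478108151334 [0.3901 0.1856 0.1094] 0.0825413201987815 angle 88.5642000926161
0.12935478108151333 [0.3802 0.194  0.1294] 0.07822621251419296 angle 94.3441400541202
bar est [0.4542 0.2206 0.208 ]
```

Basket nearly level now, about 7° pitched about the bar with the robot-side end low. Correcting that and lowering most of the way.

```bash
python3 -m crank '[[[3,0,0,0,0,0,-1],[7,0,0,-0.2,0,0.5,-1],[7,0,0,-0.5,0,1.2,-1],[7,0,0,-0.8,0,2,-1],[7,0,0,-1.1,0,2.7,-1],[7,0,0,-1.4,0,3.5,-1],[7,0,0,-1.5,0,3.7,-1],[7,0,0,-1.5,0,3.7,-1]]]'
python3 -c "
from plant import arm;s=arm.state();print(s['force'],s['wrist_torque'])"
```

```text
clock: 11.1
position: [0.4561, 0.2386, 0.1304]
tool_rot: [[0.085, 0.993, -0.077], [0.924, -0.049, 0.38], [0.374, -0.103, -0.922]]
force: [0.7, -0.1, -3.1]
width: 0.0111
[ 0.68563955 -0.0521347  -3.08840144] [-0.52644505 -0.06019354  0.01108536]
```

```bash
python3 -m crank '[[[0,0,0,-0.07,0.02,0.18,-1],[0,0,0,-0.11,0.03,0.28,-1],[0,0,0,-0.15,0.04,0.37,-1],[0,0,0,-0.19,0.05,0.46,-1],[0,0,0,-0.22,0.06,0.55,-1],[0,0,0,-0.22,0.06,0.55,-1],[0,0,0,-0.22,0.06,0.55,-1],[0,0,0,-0.22,0.06,0.55,-1]]]'
python3 -c "
from plant import arm;s=arm.state();print(s['force'],s['wrist_torque'])"
python3 -m crank '[[[0,0,0,-0.04,0.01,0.09,-1],[0,0,0,-0.07,0.02,0.18,-1],[0,0,0,-0.11,0.03,0.28,-1],[0,0,0,-0.11,0.03,0.28,-1],[0,0,0,-0.11,0.03,0.28,-1],[0,0,0,-0.11,0.03,0.28,-1],[0,0,0,-0.11,0.03,0.28,-1],[0,0,0,-0.11,0.03,0.28,-1]]]'
python3 -c "
from plant import arm;s=arm.state();print(s['force'],s['wrist_torque'])"
```

```text
clock: 11.9
position: [0.4581, 0.2392, 0.1265]
tool_rot: [[0.084, 0.994, -0.072], [0.923, -0.05, 0.381], [0.375, -0.099, -0.922]]
force: [3.2, 2.2, 5.0]
width: 0.011
[3.19756066 2.17452044 5.03690362] [ 0.40832711 -0.29107049 -0.2815937 ]
clock: 12.7
position: [0.46, 0.2401, 0.1256]
tool_rot: [[0.082, 0.994, -0.068], [0.922, -0.05, 0.383], [0.378, -0.095, -0.921]]
force: [3.5, 2.8, 8.8]
width: 0.0114
[3.5492212  2.78254642 8.78849562] [ 0.66811579 -0.17104312 -0.28534787]
```

Contact on the tray at about 4 mm above flat. Easing the grip to let it settle.

```bash
python3 -m crank '[[[0,0,0,0,0,0,-1],[0,0,0,0,0,0,-1],[0,0,0,-0.04,0.01,0.09,-1],[0,0,0,-0.07,0.02,0.18,-1],[0,0,0,-0.07,0.02,0.18,-1],[0,0,0,-0.07,0.02,0.18,-1],[0,0,0,-0.07,0.02,0.18,-1],[0,0,0,-0.07,0.02,0.18,-1]]]' 20
python3 -c "
from plant import arm;s=arm.state();print(s['force'],s['wrist_torque'])"
python3 -m crank '[[[0,0,0,0,0,0,-0.7],[0,0,0,0,0,0,-0.5],[0,0,0,0,0,0,-0.3],[0,0,0,0,0,0,-0.3],[0,0,0,0,0,0,-0.3],[0,0,0,0,0,0,-0.3],[0,0,0,0,0,0,-0.3],[0,0,0,0,0,0,-0.3]]]'
python3 - <<'E'
from h import *
np.set_printoptions(precision=3,suppress=True)
import pickle
s=arm.state();i=cams.camera_info("wrist");w=cams.snapshot("wrist");d=cams.snapshot("side");pickle.dump((i,s),open("w8.pkl","wb"))
cv2.imwrite("pics/w8.png",w);cv2.imwrite("pics/s8.png",d);cv2.imwrite("pics/t8.png",cams.snapshot("top"))
print(s['force'],s['wrist_torque'])
# rim edges by bright contour in side picture for a numeric check
E
```

```text
clock: 13.5
position: [0.4606, 0.2411, 0.1253]
tool_rot: [[0.081, 0.994, -0.067], [0.922, -0.05, 0.385], [0.38, -0.093, -0.92]]
force: [-1.1, 3.7, 11.4]
width: 0.0113
[-1.13037931  3.72726203 11.40826905] [ 0.78624516  0.51660963 -0.00610225]
clock: 14.3
position: [0.4606, 0.241, 0.1252]
tool_rot: [[0.082, 0.994, -0.067], [0.922, -0.05, 0.385], [0.38, -0.093, -0.92]]
force: [0.6, -0.5, -0.3]
width: 0.0301
[ 0.569 -0.519 -0.297] [-0.199 -0.03   0.062]
```

Released with no residual force. I'll back off along the tool axis, and triangulate the fingertips in the earlier pictures.

```bash
python3 -m crank '[[[0,0,0,0,0,0,0.3],[0,0,0,0,0,0,0.3],[0,0,0,0,0,-1,0.3],[0,0,0,0,0,-3,0.3],[0,0,0,0,0,-6,0.3],[0,0,0,0,0,-9,0.3],[0,0,0,0,0,-12,0.3],[0,0,0,0,0,-15,0.3]]]'
python3 - <<'E'
from h import *
np.set_printoptions(precision=4,suppress=True)
import pickle
j=cams.camera_info("side")
i,s=pickle.load(open("w2.pkl","rb"));P=s['position'];R=s['tool_rot']
X,g=tri(i,(316,314),j,(357,187));print("shut tip in tool",R.T@(X-P),g)
i,s=pickle.load(open("w8.pkl","rb"))
i=cams.camera_info("wrist");s=arm.state();w=cams.snapshot("wrist");d=cams.snapshot("side");t=cams.snapshot("top");pickle.dump((i,s),open("w9.pkl","wb"))
cv2.imwrite("pics/w9.png",w);cv2.imwrite("pics/s9.png",d);cv2.imwrite("pics/t9.png",t)
z=lambda a:cv2.resize(a,(400,300),interpolation=2)
cv2.imwrite("pics/m9.png",np.vstack([np.hstack([z(w),z(t[190:310,140:300])]),np.hstack([z(d[260:410,160:360]),z(d[200:320,140:300])])]))
print(s['position'],s['tool_rot'],px(j,s['position']))
E
```

```text
clock: 15.25
position: [0.4707, 0.1826, 0.2653]
tool_rot: [[0.081, 0.994, -0.066], [0.922, -0.05, 0.385], [0.379, -0.092, -0.921]]
force: [0.9, -0.5, 0.8]
width: 0.0557
shut tip in tool [ 0.0012  0.0006 -0.0251] 0.0017580085812066233
[0.4707 0.1826 0.2653] [[ 0.0813  0.9945 -0.0662]
 [ 0.9217 -0.0497  0.3848]
 [ 0.3794 -0.0923 -0.9206]] [257.9486 277.6465]
```

View pics/m9.png

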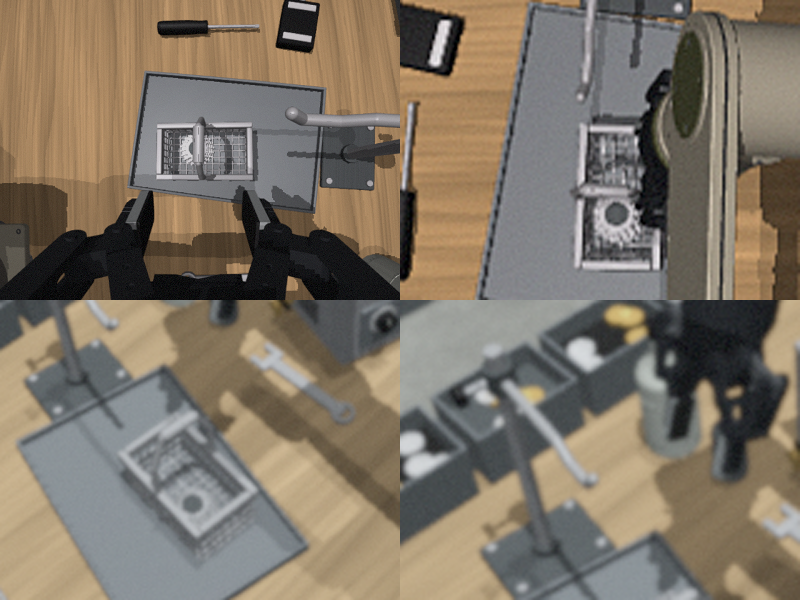

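Basket stands flat and upright on the tray, with the sprockets in it toward the robot end. Wrist shows the rim (157,125)–(255,180) at half scale and the hook end at (293,116). Shut tips lie 25 mm behind the reported TCP, so the grasp point is about 44 mm behind it.

```bash
python3 - <<'E'
from h import *
np.set_printoptions(precision=4,suppress=True)
import pickle
i,s=pickle.load(open("w9.pkl","rb"));j=cams.camera_info("side");t=cams.camera_info("top")
w=cv2.imread("pics/w9.png")
W=lambda x,y:(x*1.6,y*1.6)
r=[plane(i,W(*p),.070) for p in[(157,125),(251,124),(255,178),(157,180)]]
print("rim",np.array(r),np.mean(r,0),[np.linalg.norm(r[k]-r[k-1]) for k in range(4)])
d=r[1]+r[2]-r[0]-r[3];print("x dir",np.degrees(np.arctan2(d[1],d[0])))
# top: left rim edge long side
T=lambda x,y:(140+(x-400)/2.5,190+y/2.5);D4=lambda x,y:(140+(x-400)/2.5,200+(y-300)/2.5)
a,b=plane(t,T(582,123),.07),plane(t,T(576,268),.07);print("top +y rim side",a,b,np.degrees(np.arctan2(*(a-b)[1::-1])))
a,b=plane(t,T(660,268),.07),0;print("top corner -x-y",a)
for z in(.15,.158):print("bar",plane(i,W(200,148),.161),plane(t,T(600,192),.158))
tw=W(293,116);tt=T(582,96);ts=D4(588,480)
for n,v in[("w-s",tri(i,tw,j,ts)),("w-t",tri(i,tw,t,tt)),("t-s",tri(t,tt,j,ts))]:print("tip",n,v)
for p in[(293,116),(325,117),(395,118)]:print(plane(i,W(*p),.267))
print("top hook",plane(t,T(582,96),.267),plane(t,T(590,10),.267))
E
```

```text
rim [[0.3916 0.2697 0.07  ]
 [0.5382 0.2613 0.07  ]
 [0.5386 0.1788 0.07  ]
 [0.3884 0.1831 0.07  ]] [0.4642 0.2232 0.07  ] [np.float64(0.08672084608868312), np.float64(0.14685198368843771), np.float64(0.08246637281122529), np.float64(0.15021348194601306)]
x dir -2.461743844925183
top +y rim side [0.5388 0.2618 0.07  ] [0.3889 0.2688 0.07  ] -2.686852976047723
top corner -x-y [0.3865 0.1826 0.07  ]
bar [0.4651 0.2195 0.161 ] [0.4605 0.2297 0.158 ]
bar [0.4651 0.2195 0.161 ] [0.4605 0.2297 0.158 ]
tip w-s (array([0.5472, 0.2311, 0.2607]), np.float64(0.005689151822726115))
tip w-t (array([0.5407, 0.2266, 0.2742]), np.float64(0.0004959982903138206))
tip t-s (array([0.5444, 0.2314, 0.2639]), np.float64(0.007306490907214669))
[0.5429 0.2279 0.267 ]
[0.5658 0.2257 0.267 ]
[0.6161 0.2218 0.267 ]
top hook [0.5416 0.2281 0.267 ] [0.6212 0.2202 0.267 ]
```

```bash
cat >> h.py <<'E'
from scipy.spatial.transform import Rotation as Ro
def frame(yaw,tilt):
    a,b=np.radians([yaw,tilt]);z=np.array([np.sin(b)*np.cos(a),np.sin(b)*np.sin(a),-np.cos(b)]);y=np.array([-np.sin(a),np.cos(a),0])
    return np.c_[np.cross(y,z),y,z]
def go(P1,R1):
    s=arm.state();R=s['tool_rot'];rv=Ro.from_matrix(R.T@R1).as_rotvec(degrees=True);d=100*R.T@(np.array(P1)-s['position'])
    print("rv",rv.round(2),"shift cm",d.round(2),"q",np.round(s['qpos'],1),"F",s['force'].round(1),"w",round(float(s['width']),4))
E
python3 -c "
from h import *
R1=frame(-2.6,20);go([.38,.186,.25],R1)"
```

```text
rv [ -2.1  -37.02 -92.44] shift cm [-1.05 -9.06  2.21] q [-2.2 -9.2 98.6 22.6 95.   2.8] F [-0.2  0.   0.3] w 0.0556
```

```bash
python3 -m crank '[[[0,-3,-7,-0.4,-3,0.7,0.3],[0,-6,-14,-0.7,-6,1.4,0.3],[0,-9,-21,-1,-9,2.2,0.3],[0,-12,-28,-1,-9,2.2,0.3],[-1,-15,-35,-1,-9,2.2,0.3],[-1,-18,-42,-1,-9,2.2,0.3],[-1,-21,-49,-1,-9,2.2,0.3],[-1,-24,-56,-1,-9,2.2,0.3]]]'
python3 -c "
from h import *
R1=frame(-2.6,20);go([.38,.186,.25],R1)"
```

```text
clock: 16.2
position: [0.3801, 0.1865, 0.2493]
tool_rot: [[-0.782, 0.613, 0.116], [0.62, 0.784, 0.032], [-0.071, 0.097, -0.993]]
force: [0.8, -0.6, 0.3]
width: 0.0561
rv [ -2.13 -13.67 -35.81] shift cm [-0.03 -0.04 -0.07] q [ 19.6 -29.7 113.5  -0.5  89.4 -32.2] F [ 0.8 -0.6  0.3] w 0.0561
```

```bash
python3 -m crank '[[[-0.4,-2.5,-7,0,0,0,0.2],[-0.8,-5,-14,0,0,0,0.2],[-1.2,-8,-21,0,0,0,0.2],[-1.7,-11,-29,0,0,0,0.2],[-2.1,-13.7,-35.8,0,0,0,0.2],[-2.1,-13.7,-35.8,0,0,0,0.2],[-2.1,-13.7,-35.8,0,0,0,0.2],[-2.1,-13.7,-35.8,0,0,0,0.2]]]' 110
python3 - <<'E'
from h import *
R1=frame(-2.6,20);go([.393,.1856,.1147],R1)
import pickle
i=cams.camera_info("wrist");w=cams.snapshot("wrist");cv2.imwrite("pics/w10.png",w);pickle.dump(i,open("w10.pkl","wb"))
for X in([.464,.2235,.158],[.412,.185,.07],[.427,.184,.0207]):print(px(i,X))
E
```

```text
clock: 17.0
position: [0.3801, 0.1864, 0.2492]
tool_rot: [[-0.939, 0.048, 0.341], [0.045, 0.999, -0.016], [-0.341, 0.0, -0.94]]
force: [-0.7, -0.3, 0.9]
width: 0.0514
rv [-0.05 -0.05 -0.16] shift cm [ 3.37 -0.02 13.08] q [ 28.6 -42.1 123.2 -10.3  81.8 -58.7] F [-0.7 -0.3  0.9] w 0.0514
[369.63598545 285.95373153]
[316.74391787 174.30433163]
[316.46978023 164.57657072]
```

```bash
python3 -m crank '[[[0,0,0,0.8,0,3.3,0.2],[0,0,0,1.7,0,6.6,0.2],[0,0,0,2.5,0,10,0.2],[0,0,0,3.4,0,13,0.2],[0,0,0,3.4,0,13,0.2],[0,0,0,3.4,0,13,0.2],[0,0,0,3.4,0,13,0.2],[0,0,0,3.4,0,13,0.2]]]'
python3 - <<'E'
from h import *
R1=frame(-2.6,20);go([.427,.184,.0207],R1)
import pickle
i=cams.camera_info("wrist");w=cams.snapshot("wrist");cv2.imwrite("pics/w11.png",w);pickle.dump(i,open("w11.pkl","wb"))
g=cv2.cvtColor(w,6)
# rim top of the -y side across tool y near x=.412: expected columns
c=np.array([.464,.2235,.07]);u=np.array([.999,-.0454,0]);v=np.array([.0454,.999,0])
for a in(-.065,-.05,-.035):
    e=[px(i,c+a*u+b*v) for b in(-.045,-.036)];r=int(e[0][1]);k=int(e[0][0])
    print(a,e,list(g[r,k-45:k+46:3]))
E
```

```text
clock: 17.85
position: [0.394, 0.1864, 0.118]
tool_rot: [[-0.938, 0.048, 0.344], [0.046, 0.999, -0.015], [-0.344, 0.002, -0.939]]
force: [-0.2, 1.8, 1.0]
width: 0.0512
rv [ 0.04  0.13 -0.2 ] shift cm [ 0.24 -0.1  10.28] q [ 27.4 -37.3 134.  -10.8  66.  -56.9] F [-0.2  1.8  1. ] w 0.0512
-0.065 [array([307.9750629, 237.6180612]), array([323.86838393, 237.56297743])] [np.uint8(104), np.uint8(104), np.uint8(100), np.uint8(86), np.uint8(85), np.uint8(70), np.uint8(87), np.uint8(120), np.uint8(117), np.uint8(124), np.uint8(139), np.uint8(139), np.uint8(85), np.uint8(88), np.uint8(83), np.uint8(84), np.uint8(80), np.uint8(108), np.uint8(121), np.uint8(119), np.uint8(117), np.uint8(107), np.uint8(117), np.uint8(126), np.uint8(152), np.uint8(140), np.uint8(141), np.uint8(144), np.uint8(145), np.uint8(183), np.uint8(156)]
-0.05 [array([308.39867763, 257.9717714 ]), array([323.66673417, 257.92021697])] [np.uint8(172), np.uint8(169), np.uint8(128), np.uint8(145), np.uint8(106), np.uint8(139), np.uint8(138), np.uint8(139), np.uint8(139), np.uint8(137), np.uint8(138), np.uint8(138), np.uint8(135), np.uint8(138), np.uint8(141), np.uint8(89), np.uint8(83), np.uint8(116), np.uint8(120), np.uint8(118), np.uint8(117), np.uint8(98), np.uint8(107), np.uint8(175), np.uint8(135), np.uint8(140), np.uint8(139), np.uint8(127), np.uint8(194), np.uint8(150), np.uint8(124)]
-0.035 [array([308.79202198, 276.77683215]), array([323.47864689, 276.72843706])] [np.uint8(165), np.uint8(136), np.uint8(146), np.uint8(115), np.uint8(138), np.uint8(136), np.uint8(143), np.uint8(136), np.uint8(140), np.uint8(141), np.uint8(138), np.uint8(141), np.uint8(136), np.uint8(138), np.uint8(137), np.uint8(139), np.uint8(78), np.uint8(113), np.uint8(126), np.uint8(165), np.uint8(158), np.uint8(151), np.uint8(194), np.uint8(182), np.uint8(212), np.uint8(203), np.uint8(214), np.uint8(206), np.uint8(192), np.uint8(210), np.uint8(211)]
```

Rim found within 2 mm of where expected. Going down over it and closing.

```bash
python3 -m crank '[[[0,0,0,0.1,0,2.5,0.2],[0,0,0,0.2,0,5,0.2],[0,0,0,0.2,0,7.5,0.2],[0,0,0,0.2,0,9,0.2],[0,0,0,0.2,0,9.8,0.2],[0,0,0,0.2,0,10.2,0.2],[0,0,0,0.2,0,10.2,0.2],[0,0,0,0.2,0,10.2,0.2]]]'
python3 -c "
from h import *
R1=frame(-2.6,20);go([.427,.184,.0207],R1)"
```

```text
clock: 18.7
position: [0.4275, 0.1853, 0.0223]
tool_rot: [[-0.937, 0.048, 0.345], [0.046, 0.999, -0.015], [-0.345, 0.002, -0.939]]
force: [-0.1, -0.1, 0.9]
width: 0.0514
rv [ 0.07  0.19 -0.19] shift cm [ 0.1  -0.13  0.13] q [ 24.7 -22.6 135.2 -11.9  49.9 -56.3] F [-0.1 -0.1  0.9] w 0.0514
```

```bash
python3 -m crank '[[[0,0,0,0,0,0,-1],[0,0,0,0,0,0,-1],[0,0,0,0,0,0,-1],[0,0,0,0,0,0,-1],[0,0,0,0,0,0,-1],[0,0,0,0,0,0,-1],[0,0,0,0,0,0,-1],[0,0,0,0,0,0,-1]]]' 110
python3 -c "
from h import *
R1=frame(-2.6,20);go([.427,.184,.0207],R1);print(arm.state()['wrist_torque'])"
```

```text
clock: 19.5
position: [0.428, 0.1858, 0.0232]
tool_rot: [[-0.937, 0.048, 0.346], [0.046, 0.999, -0.014], [-0.346, 0.003, -0.938]]
force: [-4.4, 2.0, 6.6]
width: 0.007
rv [ 0.12  0.24 -0.2 ] shift cm [ 0.17 -0.19  0.2 ] q [ 24.7 -22.6 135.1 -11.8  49.9 -56.3] F [-4.4  2.   6.6] w 0.007
[0.10511065 0.45735093 0.07114203]
```

```bash
python3 -m crank '[[[0,0,0,-0.1,0,-0.2,-1],[0,0,0,-0.2,0,-0.6,-1],[0,0,0,-0.4,0,-1.2,-1],[0,0,0,-0.7,0,-1.9,-1],[0,0,0,-1,0,-2.7,-1],[0,0,0,-1.3,0,-3.6,-1],[0,0,0,-1.7,0,-4.5,-1],[0,0,0,-1.9,0,-5.2,-1]]]' 120
python3 -m crank '[[[0,0,0,-0.3,0,-0.8,-1],[0,0,0,-0.7,0,-1.8,-1],[0,0,0,-1.1,0,-2.9,-1],[0,0,0,-1.6,0,-4.2,-1],[0,0,0,-2.1,0,-5.5,-1],[0,0,0,-2.5,0,-6.7,-1],[0,0,0,-2.8,0,-7.5,-1],[0,0,0,-2.9,0,-7.8,-1]]]'
python3 - <<'E'
from h import *
np.set_printoptions(precision=4,suppress=True)
import pickle
s=arm.state();i=cams.camera_info("wrist");w=cams.snapshot("wrist");d=cams.snapshot("side");t=cams.snapshot("top");pickle.dump((i,s),open("w12.pkl","wb"))
cv2.imwrite("pics/w12.png",w);cv2.imwrite("pics/s12.png",d);cv2.imwrite("pics/t12.png",t)
print(s['force'],s['wrist_torque'],s['width'])
# expected points if rigid & level
dz=s['position']-np.array([.428,.1858,.0232]);print(dz)
b=np.array([.464,.2235,.158])+dz;j=cams.camera_info("side");tt=cams.camera_info("top")
print("bar exp",b,"w",px(i,b),"s",px(j,b),"t",px(tt,b))
z=lambda a:cv2.resize(a,(400,300),interpolation=2)
cv2.imwrite("pics/m12.png",np.vstack([np.hstack([z(w),z(t[170:320,130:330])]),np.hstack([z(d[150:375,100:400]),z(d[225:345,160:320])])]))
E
```

```text
clock: 20.3
position: [0.4284, 0.1859, 0.0801]
tool_rot: [[-0.937, 0.048, 0.347], [0.046, 0.999, -0.013], [-0.347, 0.004, -0.938]]
force: [0.6, -0.6, -4.0]
width: 0.0062
clock: 21.1
position: [0.4291, 0.1858, 0.1649]
tool_rot: [[-0.936, 0.048, 0.349], [0.047, 0.999, -0.012], [-0.349, 0.005, -0.937]]
force: [0.5, 0.2, -4.6]
width: 0.0066
[ 0.4518  0.2229 -4.5651] [-0.2149  0.6307  0.0135] 0.006580491234086856
[0.0011 0.     0.1417]
bar exp [0.4651 0.2235 0.2997] w [459.3422 720.6322] s [242.5026 279.0106] t [212.5581 260.6595]
```

View pics/m12.png

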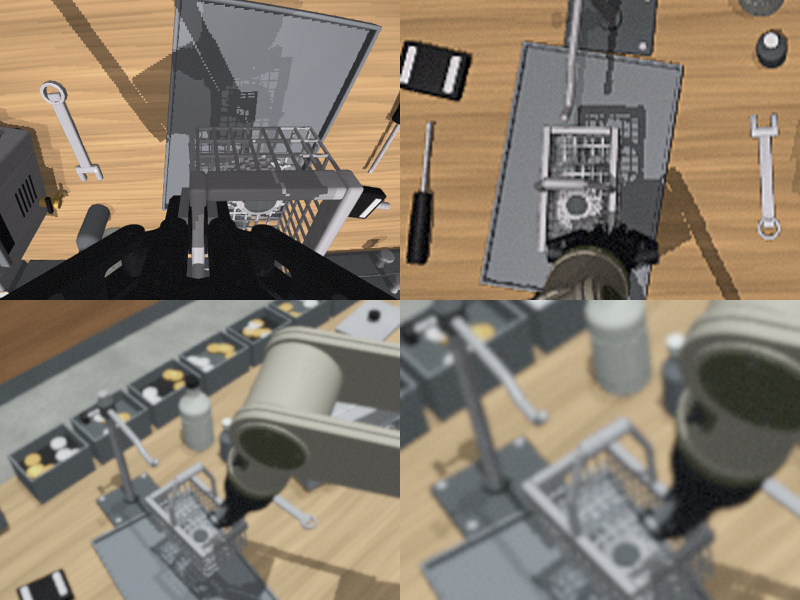

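Top: the bar is about (578,186) in its panel and the rim's +x edge (543,126)–(617,126). Side: the bar is about (605,428) in panel 4. The sprockets are still inside. Triangulating the bar and rim for droop.

```bash
python3 - <<'E'
from h import *
np.set_printoptions(precision=4,suppress=True)
t=cams.camera_info("top");j=cams.camera_info("side")
T=lambda x,y:(130+(x-400)/2,170+y/2);D=lambda x,y:(160+(x-400)/2.5,225+(y-300)/2.5)
print("bar",tri(t,T(578,187),j,D(605,428)))
print("rim+x+y",tri(t,T(543,126),j,D(524,490)));print("rim+x-y",tri(t,T(618,127),j,D(617,424)))
for z in(.2,.21,.22):print(z,[plane(t,T(*p),z) for p in[(543,126),(618,127),(541,250)]])
for z in(.29,.3):print("bar top-only",z,plane(t,T(578,187),z))
print("tip",plane(t,T(567,120),.267))
# precise bar row/col from the top picture: bright profile across the bar
a=cv2.cvtColor(cv2.imread("pics/t12.png"),6);print(a[256:272,208:232:2])
E
```

```text
bar (array([0.4639, 0.2151, 0.3011]), np.float64(0.016146710934576206))
rim+x+y (array([0.5396, 0.2661, 0.2031]), np.float64(0.0004993450719003959))
rim+x-y (array([0.5314, 0.172 , 0.2185]), np.float64(0.00733006996926559))
0.2 [array([0.5399, 0.2665, 0.2   ]), array([0.5363, 0.177 , 0.2   ]), array([0.3923, 0.2694, 0.2   ])]
0.21 [array([0.5386, 0.2646, 0.21  ]), array([0.5351, 0.1757, 0.21  ]), array([0.3921, 0.2675, 0.21  ])]
0.22 [array([0.5374, 0.2627, 0.22  ]), array([0.5339, 0.1745, 0.22  ]), array([0.3918, 0.2656, 0.22  ])]
bar top-only 0.29 [0.4591 0.2109 0.29  ]
bar top-only 0.3 [0.4584 0.2093 0.3   ]
tip [0.5378 0.2265 0.267 ]
[[ 93 105 174 170 178 177 178 159 155 162 124 152]
 [103 128 175 176 191 176 187 161 160 157 121 169]
 [102 107 118  88 131  52  92  48  72 135  61 159]
 [116 104 107  95 107  89  99  59  74 113  75 163]
 [156 152 149 145 144 140 139  80  74  75  69 160]
 [195 186 182 182 180 170 167 141  75  74  74 122]
 [189 189 188 185 183 181 175 153  87  91  91  84]
 [150 153 155 158 158 156 155  98  98  87  94  96]
 [112 118 130 121 117 126 123  85 140 163  89 100]
 [ 85 136 136 140 131 146 137 113 146 193  64 155]
 [ 92 159 152 170 177 175 174 139 114 138  57 168]
 [ 98 148 154 170 138 138 141 176 125 114  70 164]
 [ 98 161 166 148  68  73  91 150 173 132 151 167]
 [ 97 181 184 115  90  88  81 107 199 177 188 156]
 [126 198 203  85  84  91  86 103 195 148 139 145]
 [148 196 192  79  88  89  85  83 203 142 172 116]]
```

```bash
python3 - <<'E'
from h import *
np.set_printoptions(precision=4,suppress=True,linewidth=200)
t=cams.camera_info("top")
a=cv2.cvtColor(cv2.imread("pics/t12.png"),6);print(a[258:266,192:232])
for e in(200,222):print(e,[plane(t,(e,261.6),z) for z in(.29,.3)])
E
```

```text
[[128 131 134 136 130 131 130 125 146 178 168 153  57  81  99 113 102 101 107 103 118 105  88 115 131  74  52  46  92 172  48  42  72  92 135  31  61  85 159  38]
 [131 128 133 137 129 132 133 127 133 149 100 124 117 114 117 114 116 113 104 100 107  96  95 100 107  92  89  86  99 111  59  44  74  89 113  48  75  98 163  42]
 [126 133 128 135 134 129 124 107  98 132 149 173 167 163 159 160 156 150 152 153 149 144 145 144 144 138 140 141 139 127  80  74  74  62  75  53  69  95 160  44]
 [129 132 130 132 129 112  98  90 100 152 177 198 196 194 197 194 195 191 186 187 182 179 182 175 180 177 170 168 167 164 141 122  75  73  74  69  74  79 122  79]
 [134 131 133 133 122  98  92  93 108 149 178 190 189 189 187 190 189 189 189 187 188 185 185 185 183 181 181 175 175 165 153 136  87  94  91  91  91  84  84  96]
 [131 133 128 131 127  97  92 102  96  96 141 152 151 146 152 155 150 157 153 154 155 157 158 162 158 158 156 154 155 138  98 106  98  88  87  92  94  98  96 100]
 [128 131 131 136 130 117  94  82  71  48  73 105 100 102 108 114 112 113 118 127 130 127 121 120 117 122 126 129 123 132  85 108 140 113 163 131  89  82 100  87]
 [134 134 128 133 135 130 123  97  87  92  95 102  37  47  49  69  85  98 136 138 136 113 140 135 131 143 146 143 137 143 113 144 146 111 193 165  64  77 155  54]]
200 [array([0.4645, 0.2532, 0.29  ]), array([0.4638, 0.2513, 0.3   ])]
222 [array([0.4632, 0.2041, 0.29  ]), array([0.4624, 0.2026, 0.3   ])]
```

```bash
python3 - <<'E'
from h import *
s=arm.state();R=s['tool_rot'];P=s['position'];B=np.array([.4633,.2275,.297])
Rw=Ro.from_euler('z',-2.6,degrees=True)*Ro.from_euler('x',5,degrees=True);Rw=Rw.as_matrix()
T1=np.array([.500,.232,.302])+Rw@(P-B);go(T1,Rw@R)
print(T1,"bar in tool",R.T@(B-P))
E
```

```text
rv [-3.79  0.12  4.17] shift cm [-3.29  1.96  1.03] q [ 24.7 -33.3 127.   -9.7  68.4 -60.4] F [-0.2  0.4 -4.4] w 0.007
[0.46371929 0.20345891 0.16492617] bar in tool [-0.07726408  0.0441087  -0.11403861]
```

```bash
python3 -m crank '[[[-0.5,0,0.5,-0.3,0.2,0.1,-1],[-1,0,1,-0.8,0.5,0.2,-1],[-1.6,0,1.7,-1.3,0.8,0.4,-1],[-2.2,0,2.4,-1.9,1.1,0.6,-1],[-2.9,0,3.1,-2.5,1.5,0.8,-1],[-3.4,0,3.7,-3,1.8,0.9,-1],[-3.8,0,4.2,-3.3,2,1,-1],[-3.8,0,4.2,-3.3,2,1,-1]]]'
python3 - <<'E'
from h import *
np.set_printoptions(precision=4,suppress=True,linewidth=220)
s=arm.state();R=s['tool_rot'];P=s['position']
B=P+R@np.array([-.0773,.0441,-.114]);t=cams.camera_info("top");j=cams.camera_info("side");im=cams.snapshot("top");cv2.imwrite("pics/t13.png",im);cv2.imwrite("pics/s13.png",cams.snapshot("side"))
a=cv2.cvtColor(im,6);p=px(t,B);print(P,B,p,px(j,B),"tip px",px(t,[.543,.228,.267]))
print(a[int(p[1])-6:int(p[1])+7,int(p[0])-22:int(p[0])+23])
h=np.array([np.cos(np.radians(-5.2)),np.sin(np.radians(-5.2)),0])
for k,d in(("to seat",np.array([.571,.2255,.302])-B),("up",np.array([0,0,.01]))):print(k,100*R.T@d)
E
```

```text
clock: 22.05
position: [0.4641, 0.2038, 0.1652]
tool_rot: [[-0.932, 0.094, 0.351], [0.12, 0.991, 0.053], [-0.343, 0.092, -0.935]]
force: [-0.1, 0.1, -4.6]
width: 0.0067
[0.4641 0.2038 0.1652] [0.5002 0.2322 0.3023] [208.3506 244.9521] [227.568  271.1431] tip px [212.8321 227.7738]
[[126 130 127 127 128 129 126 126 123 147 199 195 160  53 121 130 109 107  94 119 138 116 112 115  93 129 109  97 189  43  54  59 113 188 101  85  90 104  85 111  88  96 148 100 196]
 [138 131 129 125 128 128 131 130 128 154 193 201 155  42 108 132 110 105  79 103 136 119 122 141 101 114  79 120 216  32  46  45  73 146  60  47  60  80  58  59  58  77 146  79 198]
 [137 131 131 131 132 125 128 130 129 162 194 194 142  48  92 136 127 105 105 115 143 112 120 158  96 106  41 114 197  25  45  46  87 123  64  52  82 132  59  56  58  86 156  49 153]
 [133 132 126 130 130 130 128 128 139 170 199 179 102  55  82 122 106  78  99  99 121  80 101 150 134 142 129 179 198 158 118 119 120 108  85  47  89 151  50  36  54 101 203  38 101]
 [133 128 129 129 129 132 129 130 148 194 210 182  53  67 107 125 109 104 104  95 110 
[... 924 characters left out ...]
37 140 145 147 153 155 158 159 165 157 138 121  88  89  86  87  88  87  75  74  88 134]
 [131 128 127 133 131 130 129 115  84  57  53  65  57  92 126  94  93 109 139 125 139 134 103 119 114 122 132 123 108 110 124 124 121 100  60  64  83 108  77  90  90  84  88  80  99]
 [128 128 130 131 129 129 131 127 134 154 155 138  48  78 115 101  99 121 165 126 154 160 105 118 135 142 121 111 115 109 123 130  86 124 130  68  79 102  61  77  79 111  78  82  79]
 [130 133 136 131 129 129 127 135 157 201 210 163  43  72  70  77  84 121 152 110 147 155 146 151 169 168 146 149 150 135 152 137  95 169 142  81  85  78  48  68  88 139  63  69  52]]
to seat [-6.6682  0.0014  2.4842]
up [-0.3433  0.0915 -0.9347]
```

Bar at about (0.498,0.2295,0.302), square to the hook and above the tip. Moving in over the seat.

```bash
python3 -m crank '[[[0,0,0,-0.5,0,0.2,-1],[0,0,0,-1.3,0.05,0.5,-1],[0,0,0,-2.3,0.1,0.85,-1],[0,0,0,-3.4,0.15,1.25,-1],[0,0,0,-4.5,0.2,1.65,-1],[0,0,0,-5.6,0.25,2.05,-1],[0,0,0,-6.5,0.3,2.4,-1],[0,0,0,-6.85,0.3,2.55,-1]]]'
python3 - <<'E'
from h import *
np.set_printoptions(precision=4,suppress=True,linewidth=220)
s=arm.state();R=s['tool_rot'];P=s['position']
B=P+R@np.array([-.0773,.0441,-.114])+[-.002,-.0027,0];t=cams.camera_info("top");im=cams.snapshot("top");cv2.imwrite("pics/t14.png",im);cv2.imwrite("pics/s14.png",cams.snapshot("side"))
a=cv2.cvtColor(im,6);p=px(t,B);print(s['force'],B,p,"seat px",px(t,[.571,.2255,.255]),"tip",px(t,[.543,.228,.267]))
print(a[int(p[1])-5:int(p[1])+16,int(p[0])-18:int(p[0])+19])
print("down 1cm",100*R.T@np.array([0,0,-.01]))
E
```

```text
clock: 22.95
position: [0.5377, 0.1996, 0.1649]
tool_rot: [[-0.932, 0.094, 0.351], [0.12, 0.991, 0.052], [-0.343, 0.091, -0.935]]
force: [-0.7, -0.3, -4.4]
width: 0.0066
[-0.6517 -0.2738 -4.3753] [0.5718 0.2255 0.302 ] [211.1902 213.0201] seat px [214.7212 216.3815] tip [212.8321 227.7738]
[[127 127 123 141 178 196 182  81  78  88 102  97  95  81  68 109 112 107 117  99  89 126 128 106  65  90 141 138  86 112  62  97 122 106  90 102 109]
 [128 125 118 133 184 199 181  60  80 118 112 118 108 104  99 122 125 106 111 108  72  73  75  61  54  47 102 142  82  97  74 121 130 119  81  93 123]
 [124 122 113 133 194 190 147  90 129 180 169 162 151 146 135 135 139 126 129 119 111 114 105 106  96  88  90 106  78  75  80 103 106 100  46  78 108]
 [124 127 119 120 159 139 115 144 192 217 208 206 204 200 195 190 182 177 167 162 157 154 148 141 141 141 134 125  74  53  68  62  87  63  52  72  86]
 [129 120 109 107 110  97 111 134 175 201 193 197 199 204 202 203 202 201 197 184 179 181 185 183 179 174 172 162 101 116  57  68 112 120  73  87 114]
 [129 116 103 101 106 104  99  95 125 155 150 154 158 
[... 1697 characters left out ...]
 73  79 149 162 147  54  68  74  95 132  40  70  79 117  80]
 [130 122 141 193 199 160  43  92  86 101 134 197 188 203 165  73  89  80  94 110 111  86  65  66 116 197 196 108 155 163 118 158  88  57  82 144  77]
 [125 125 152 192 192 153  52  98  99 108 141 197 192 193 126  74  85  79  95 107  98  83  60  59 105 215 201 177 160 151 160 159 146  73  76 139  67]
 [125 128 159 194 191 135  59 103 120 119 155 194 194 190 102  75  89  94 139 139 103  69  58  64 104 209 199 159 106 163 161 127 119  82  87 161  99]
 [122 140 168 192 187 121  55  93 121 104 146 197 194 193 134  73  90 128 181 194 126  63  64  55  96 212 191 128 163 184 103 121  78  57 101 207 105]]
down 1cm [ 0.3432 -0.0908  0.9349]
```

```bash
python3 -m crank '[[[0,0,0,0.1,-0.03,0.3,-1],[0,0,0,0.25,-0.07,0.7,-1],[0,0,0,0.45,-0.12,1.2,-1],[0,0,0,0.65,-0.17,1.75,-1],[0,0,0,0.85,-0.22,2.3,-1],[0,0,0,1,-0.26,2.7,-1],[0,0,0,1.1,-0.29,3,-1],[0,0,0,1.1,-0.29,3,-1]]]'
python3 -m crank '[[[0,0,0,0.07,-0.02,0.19,-1],[0,0,0,0.14,-0.04,0.37,-1],[0,0,0,0.2,-0.05,0.56,-1],[0,0,0,0.24,-0.06,0.65,-1],[0,0,0,0.24,-0.06,0.65,-1],[0,0,0,0.24,-0.06,0.65,-1],[0,0,0,0.24,-0.06,0.65,-1],[0,0,0,0.24,-0.06,0.65,-1]]]'
python3 -c "
from h import *
s=arm.state();print(s['force'],s['wrist_torque'],s['position']+s['tool_rot']@np.array([-.0773,.0441,-.114])+[-.002,-.0027,0])"
```

```text
clock: 23.85
position: [0.5365, 0.1995, 0.1318]
tool_rot: [[-0.932, 0.094, 0.35], [0.119, 0.991, 0.052], [-0.342, 0.09, -0.935]]
force: [0.3, 0.1, -4.8]
width: 0.0066
clock: 24.65
position: [0.5366, 0.1996, 0.125]
tool_rot: [[-0.932, 0.094, 0.35], [0.12, 0.991, 0.052], [-0.342, 0.09, -0.935]]
force: [0.3, 1.0, -4.5]
width: 0.0065
[ 0.26976899  0.97325361 -4.49926222] [-0.2650339   0.64573875  0.01490791] [0.57090529 0.22542451 0.26201347]
```

```bash
for k in 1 2; do python3 -m crank '[[[0,0,0,0.04,-0.01,0.1,-1],[0,0,0,0.07,-0.02,0.19,-1],[0,0,0,0.11,-0.03,0.3,-1],[0,0,0,0.11,-0.03,0.3,-1],[0,0,0,0.11,-0.03,0.3,-1],[0,0,0,0.11,-0.03,0.3,-1],[0,0,0,0.11,-0.03,0.3,-1],[0,0,0,0.11,-0.03,0.3,-1]]]' | grep -E "pos|force"; done; python3 -c "
from h import *
s=arm.state();print(s['force'],s['wrist_torque'],s['position']+s['tool_rot']@np.array([-.0773,.0441,-.114])+[-.002,-.0027,0])"
```

```text
position: [0.5378, 0.2, 0.1234]
force: [1.2, 2.0, 5.8]
position: [0.5395, 0.2007, 0.1224]
force: [-0.4, 1.5, 9.5]
[-0.40080264  1.50499092  9.4759064 ] [ 0.36409178 -0.80425652  0.22124873] [0.57281061 0.2262603  0.25974232]
```

Load has gone onto the seat, with the bar at z about 0.260. Easing the grip, then opening.

```bash
python3 -m crank '[[[0,0,0,0,0,0,-1],[0,0,0,0,0,0,-1],[0,0,0,0,0,0,-1],[0,0,0,0,0,0,-1],[0,0,0,0,0,0,-0.9],[0,0,0,0,0,0,-0.85],[0,0,0,0,0,0,-0.8],[0,0,0,0,0,0,-0.75]]]' 20
python3 -m crank '[[[0,0,0,0,0,0,-0.7],[0,0,0,0,0,0,-0.6],[0,0,0,0,0,0,-0.5],[0,0,0,0,0,0,-0.3],[0,0,0,0,0,0,-0.1],[0,0,0,0,0,0,0.1],[0,0,0,0,0,0,0.1],[0,0,0,0,0,0,0.1]]]'
python3 - <<'E'
from h import *
np.set_printoptions(precision=4,suppress=True,linewidth=220)
s=arm.state();print(s['force'],s['wrist_torque'],s['width'])
t0=cv2.cvtColor(cv2.imread("pics/t14.png"),6);im=cams.snapshot("top");cv2.imwrite("pics/t15.png",im);cv2.imwrite("pics/s15.png",cams.snapshot("side"));cv2.imwrite("pics/w15.png",cams.snapshot("wrist"))
a=cv2.cvtColor(im,6);print(px(cams.camera_info("top"),[.571,.2255,.262]));print(a[205:232,195:232])
E
```

```text
clock: 27.05
position: [0.5389, 0.2004, 0.1216]
tool_rot: [[-0.93, 0.093, 0.355], [0.12, 0.991, 0.054], [-0.347, 0.093, -0.933]]
force: [-0.5, -0.5, 0.2]
width: 0.0105
clock: 27.85
position: [0.5389, 0.2004, 0.1217]
tool_rot: [[-0.93, 0.093, 0.355], [0.12, 0.991, 0.054], [-0.347, 0.093, -0.933]]
force: [-0.1, -1.0, 0.3]
width: 0.0468
[-0.0908 -0.9798  0.3074] [ 0.0101  0.1893 -0.012 ] 0.04675504079374015
[214.2081 215.9456]
[[122 128 125 124 127 127 125 126 126 121 143 199 208 158  41  80  89 106 106 161 164 138 104 103  56  75 129  61  56  50  96 130  96  79  55 112 146]
 [127 123 126 122 125 127 125 128 126 131 172 203 206 100  52  81  81  99 103 161 164 137  94  60  63  86 125 102  93  47  66  92  89  77  68 114  64]
 [129 130 130 125 126 126 125 124 123 135 187 213 195  42  55  85  95  85 108 165 162 138  85  42  48  62  99 110 112  93  91  95  94  53  89  91  72]
 [128 125 129 129 126 124 128 125 122 144 198 215 186  39  78  84  95  92  99 157 166 139  94  55  44  63  88 103  84 128 121 111 110  81 119 101  81]
 [126 125 126 125 129 126 130 125 133 144 152 159 114  45  82  90  9
[... 2705 characters left out ...]
96 163 133 132 139 105  64  62  80  80  88  85  80  75  91 168 195 181 167 120 135 144 118  55]
 [131 127 122 121 170 212 205  95  49  82  74 105 121 162 161 134 179 190 128  63  69  79  83  96  93  85  74 111 216 203 175 189 111 134 133  59  61]
 [128 126 119 129 184 213 200  42  52  89  95  97 141 191 194 143 164 182 117  60  67  77  80  88  87  79  88 177 208 194 132 170 149 120 196  94  68]
 [128 127 123 143 199 216 185  25  59  78  90  96 130 193 196 139 150 138 121 119  59  70  72  79  73 116 172 212 201 178 125 155 193 100 182 127  45]
 [123 125 135 166 206 213 130  43  75  81  86  96 155 182 175 152 146 129 164 170 142 137 145 162 162 181 214 195 155 187 152 164 197 111  85  93  45]]
```

Bar lies across the hook, which shows above it at columns 213–216, and the gripper carries no load. The basket has yawed about 13°. Backing out slowly along the tool axis.

```bash
python3 -m crank '[[[0,0,0,0,0,-0.3,0.2],[0,0,0,0,0,-0.8,0.2],[0,0,0,0,0,-1.4,0.2],[0,0,0,0,0,-2.1,0.2],[0,0,0,0,0,-2.8,0.2],[0,0,0,0,0,-3.6,0.2],[0,0,0,0,0,-4.4,0.2],[0,0,0,0,0,-5.2,0.2]]]'
python3 -m crank '[[[0,0,0,0,0,-1,0.2],[0,0,0,0,0,-2,0.2],[0,0,0,0,0,-3.2,0.2],[0,0,0,0,0,-4.6,0.2],[0,0,0,0,0,-6,0.2],[0,0,0,0,0,-8,0.2],[0,0,0,0,0,-10,0.2],[0,0,0,0,0,-12,0.2]]]'
python3 - <<'E'
from h import *
np.set_printoptions(precision=4,suppress=True,linewidth=220)
im=cams.snapshot("top");cv2.imwrite("pics/t16.png",im);w=cams.snapshot("wrist");cv2.imwrite("pics/w16.png",w);cv2.imwrite("pics/s16.png",cams.snapshot("side"))
a=cv2.cvtColor(im,6);print(a[205:225:1,196:232])
# sprockets: white blob / basket brightness summary and bystanders vs first top picture
t0=cv2.cvtColor(cv2.imread("pics/top0.png"),6)
for n,(x,y) in dict(degr=(311,160),lube=(316,193),wrench=(313,255),driver=(140,265),pedal=(147,205),crank=(487,250)).items():
    print(n,np.abs(a[y-25:y+25,x-14:x+14].astype(int)-t0[y-25:y+25,x-14:x+14]).mean().round(1))
E
```

```text
clock: 28.8
position: [0.5203, 0.1976, 0.171]
tool_rot: [[-0.93, 0.093, 0.355], [0.12, 0.991, 0.054], [-0.347, 0.093, -0.933]]
force: [-0.4, 0.2, -0.2]
width: 0.0512
clock: 29.6
position: [0.4771, 0.191, 0.2847]
tool_rot: [[-0.93, 0.093, 0.356], [0.12, 0.991, 0.054], [-0.348, 0.093, -0.933]]
force: [0.4, -0.4, 0.6]
width: 0.0509
[[125 126 127 132 126 130 123 131 127 125 122 118 184 210 190  56  47  89 163 165 136 102  92  92  97  75  96  80  93 153  76  60  58  89 102  55]
 [125 126 122 125 129 125 125 127 127 125 124 148 195 206 166  40  59 105 160 162 140  99 103  78  93  72  80  81  96 129  89  68 112 110  56  72]
 [123 125 128 126 124 129 124 127 130 126 132 172 210 204  99  46  61  95 167 163 136 100 100  59  57  49  57  98 103 112  89 103 134 113  93  55]
 [126 124 127 131 127 125 131 124 128 126 123 145 167 153  39  52  68 102 159 164 136  97 106 116  35  48  59  99 110 101  66 120 120  85 105  88]
 [126 124 126 127 129 131 130 127 131 123 101  75  96  88  47  75  89  94 164 166 131 100 125 157 104  59  83  70  86  86  63  90  99  73  86 107]
 [127 122 134 123 121 111 103 100 
[... 1532 characters left out ...]
5 171 153 148  95  97  89  93  98 104 100 102  89]
 [127 131 128 126 131 119 137 187 208 182  41  80  99  68  98 153 129 179 205 131 112 166 148 153 145 131 151 112 109  99 104 129  80 108 101 101]
 [130 125 129 130 126 131 165 198 202 129  45  85 102  75 109 176 130 157 181 125  95 121  92  57  60  76  73  73  98 121 160 122 106 129  75  79]
 [134 125 127 127 122 136 185 206 201  64  60 100 120  79 111 157 108 124 134  99  60  67  69  70  70  73  64  46  96 184 194 109 130 183 102 161]
 [128 126 131 127 119 134 188 209 184  44  67  95 122  98 109 151 103 105  93  77  63  68  72  72  75  79  72  61  89 169 183 148 145 158 150 183]]
degr 4.6
lube 4.6
wrench 5.1
driver 4.8
pedal 4.8
crank 12.9
```

```bash
python3 -m crank '[[[0,0,0,0.5,0,-1,0.2],[0,0,0,1,0,-2.5,0.2],[0,0,0,2,0,-4,0.2],[0,0,0,3,0,-5,0.2],[0,0,0,4,0,-6,0.2],[0,0,0,5,0,-6,0.2],[0,0,0,5,0,-6,0.2],[0,0,0,5,0,-6,0.2]]]'
for k in 1 2; do python3 -m crank '[[[0,0,0,0,0,0,0.2],[0,0,0,0,0,0,0.2],[0,0,0,0,0,0,0.2],[0,0,0,0,0,0,0.2],[0,0,0,0,0,0,0.2],[0,0,0,0,0,0,0.2],[0,0,0,0,0,0,0.2],[0,0,0,0,0,0,0.2]]]' | grep -E "clock|force"; 
python3 - <<E
from h import *
cv2.imwrite("pics/f$k.png",cams.snapshot("top"));cv2.imwrite("pics/g$k.png",cams.snapshot("side"))
E
done
python3 - <<'E'
from h import *
np.set_printoptions(precision=4,suppress=True,linewidth=220)
g=lambda f:cv2.cvtColor(cv2.imread(f"pics/{f}.png"),6).astype(int)
print("motion",np.abs(g("f2")-g("f1"))[180:260,180:250].mean(),np.abs(g("f2")-g("f1"))[400:].mean())
a=g("f2");t=cams.camera_info("top")
print(a[206:222,198:228])
m=((a>55)&(a<90)).astype(np.uint8)[195:250,196:236];m=cv2.morphologyEx(m,cv2.MORPH_OPEN,np.ones((5,5),np.uint8));n,l,st,c=cv2.connectedComponentsWithStats(m);print("hub",st[1:],c[1:]+[196,195],[plane(t,x+[196,195],.13) for x in c[1:]])
print("crank",np.abs(a[215:280,480:496]-g("top0")[215:280,480:496]).mean())
E
```

```text
clock: 30.55
position: [0.4101, 0.1942, 0.323]
tool_rot: [[-0.929, 0.092, 0.358], [0.12, 0.991, 0.055], [-0.35, 0.094, -0.932]]
force: [-0.3, -1.1, -0.0]
width: 0.0512
clock: 31.35
force: [-0.5, -0.1, 0.5]
clock: 32.25
force: [-0.6, -0.2, -0.2]
motion 4.416607142857143 2.62341796875
[[124 128 127 128 130 126 127 117 119 171 207 204 100  45  74  96 165 162 137 101 102  63  55  74  75  89 116 107  73  76]
 [127 124 126 127 123 125 124 122 135 194 218 195  44  58  79  92 163 166 137  99  95  63  41  55  94  85  88 106  97 102]
 [129 125 126 125 131 125 129 124 118 154 169 139  37  75  81  87 164 164 136  94  83  51  41  56  87  99  80 115 130  92]
 [128 128 127 128 131 130 122 102  89  83  89  54  64 109 106  91 164 163 133 106 143 156  90  43  83  94  79  93  94  72]
 [130 126 128 110 104 107 113 122 124 112 102  79  66  97 117 101 167 169 130 106 149 137 104 139 159 110  93  71  90  94]
 [126 130 113  87  83 102 157 178 165 157 142 125 106 100  99  80 137 184 137  94  84  44  76 157 180 102 138 108 117 120]
 [125 126 115  85  79 102 174 194 184 183 178 161 152 138 121 100 112 150 104 
[... 556 characters left out ...]
33 140 164 177 133  36  65  75  93 113 101 120 132 144 153 162 171 175 175 173 157 164 103  92  92  76]
 [124 122 126 115 118 166 191 189  82  71 101  90  84 101  86 144 152 114 112 134 144 154 165 157 131 183 116  94  84  83]
 [127 127 125 120 128 191 213 193  45  70  92  89  88 116 127 175 193 119 104 141 125 120 141 136  77 115  99 101 103  97]
 [125 127 123 124 147 198 212 164  41  58  58  74  96 124 122 177 202 135 112 167 157 175 178 151 145  84  96  87  90  97]
 [129 128 121 123 165 205 200 103  68  94  69  61 106 156 125 179 204 136 101 143 133 153 149 139 188 106 104  86  94  90]]
hub [[20 27  8  6 45]] [[219.4444 224.6667]] [array([0.5683, 0.2347, 0.13  ])]
crank 15.874038461538461
```

```bash
python3 -m crank '[[[0,0,0,0,0,0,0.2],[0,0,0,0,0,0,0.2],[0,0,0,0,0,0,0.2],[0,0,0,0,0,0,0.2],[0,0,0,0,0,0,0.2],[0,0,0,0,0,0,0.2],[0,0,0,0,0,0,0.2],[0,0,0,0,0,0,0.2]]]' | head -1
python3 - <<'E'
from h import *
def bb(f):
    h=cv2.cvtColor(f[205:300,470:510],cv2.COLOR_BGR2HSV);m=(h[...,1]<45);y,x=np.nonzero(m);return m.sum(),x.mean(),y.mean(),np.ptp(x),np.ptp(y)
a=cv2.imread("pics/top0.png");b=cams.snapshot("top");print(bb(a),bb(b))
f=cv2.imread("pics/f2.png");print("motion",np.abs(b.astype(int)-f)[180:260,180:250].mean(),np.abs(b.astype(int)-f)[400:].mean())
E
```

```text
clock: 33.15
(np.int64(722), np.float64(17.526315789473685), np.float64(46.973684210526315), np.int64(19), np.int64(75)) (np.int64(740), np.float64(17.56756756756757), np.float64(47.30945945945946), np.int64(18), np.int64(75))
motion 4.2091666666666665 2.8574739583333333
```

Crank unmoved; its brightness change was only shadow. Basket is at rest on the hook. Handing in.

```bash
python3 -c "
from plant import arm;print(arm.job_done(),arm.state()['clock'])"
```

```text
the job is handed in; nothing more can be done
the job is handed in; nothing more can be done
```

I lifted the basket out of the cleaner by its handle, stood it upright on the drip tray and let go. I then took it by the rim on one long side and hung it by the handle on the hook. I handed in at about 33 s of the 61 s allowed; the hand-in reports no verdict.

**Last checks**
- **Hang:** the top picture shows the bar lying across the hook at the seat, about 20 mm behind the tip. The wrist force is near zero and the gripper is well clear.
- **Sprockets:** their dark hub still shows inside the basket in the top picture.
- **Other things on the bench:** both bottles, the wrench, the driver and the pedal match the first picture. The crank's patch had changed in brightness, but its outline had not moved, so I put that down to shadow.

**What went wrong or disagreed**
- **First grasp:** it closed just above the bar, because the fingertips I saw lie about 25 mm behind the reported TCP. I allowed for this from then on.
- **Carry:** the basket tilted about 22° in the grip on the way to the tray. I turned the tool to level it; one edge touched first, and it settled the last few millimetres onto the tray when I let go.
- **Hook:** the basket yawed about 13° when released, so it hangs slightly askew.
- **Settling:** consecutive pictures of it still differed a little more than the picture noise (4.2 against 2.9), so there may be a slight sway.
- **Views:** I had used all 12, so the checks after hanging were done on pixel values only.

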